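Clamp and test a copper busbar pack

ROBOT

A 6-joint arm with a two-finger parallel gripper is mounted at the origin on the work surface. World frame = base frame: x ahead of the robot, y to its left, z up, the work surface at z = 0. Lengths are in m, angles in rad, forces in N, time in s.
With the tool pointing down it reaches from about 0.375 to 0.975 m from the base axis. Payload 3.8 kg.
Tool frame: the origin (TCP) lies midway between the tips of the shut fingers; the grasp point (between the pads) lies 19 mm behind it; z points along the fingers, y is the direction in which the jaws open and shut (so a half turn about z gives the same grasp; the last joint's range is limited). The gripper opens to 85 mm and grips with 20 to 120 N. Pads are 22 mm wide; open, the fingers measure 114 mm over their backs; the gripper's body (76 mm by 85 mm) begins 54 mm behind the grasp point. The pads swing forward as they close: fully open they stand 13 mm farther back than shut.
Start: joints at [1.259, 0.264, 1.604, -0, 1.274, -0.037], TCP at [0.183, 0.65, 0.231] pointing down, gripper open.
Joint ranges: [-2.63, 2.63], [-0.94, 2.18], [0.31, 2.57], [-1.31, 4.45], [0, 2.66], [-2.55, 2.55]. Speed limits (rad/s): [2.57, 2.57, 3.14, 3.14, 3.14, 3.14].

INTERFACE

Orientations are given as a rotation vector (axis times angle).
In Python, from workcell import bot gives the robot as it stands.
- The arm moves only by the tool drive_tool, never from a script. Its argument "deltas" is a list of rows, each an object with "hand": the opening, from 0 (shut) to 1 (fully open); "offset": the shift along the world's x, y, z in cm, a list of three; "angular": the turn, a rotation vector about the world's x, y, z in degrees, a list of three. A call has 1 to 8 rows; each row is the pose to reach, as a shift and turn from the pose commanded when the call began; what a row does not reach only later rows make up. A row lasts 1/8 s, in which the tool goes at most 62.5 mm and 10.7 degrees, less where a joint would pass 70% of its speed; a pose out of reach is approached as far as the arm can. A call with a gripper value outside its range is refused whole. The fingers move at their own pace and stop on an object; "force" is the grip in N (left out, the last holds). Time passes only in rows, so rows that repeat a pose let the fingers close. It gives the time, the measured TCP pose, the force and the opening at its end, in the units of the state.
- bot.read_state(): the state, without advancing time (a new reading comes with each control period).
- bot.read_camera(name): name is "scene" or "top" or "wrist"; returns a dict with "frame" (480x640x3 uint8, blue, green, red), "mtx" (3x3 intrinsics, pixels), "R" (3x3) and "t" (3): a world point X has camera coordinates R X + t. Camera axes: x right, y down, z forward; pixel columns grow to the right and rows downward; lengths in m; the calibration is good to about 2 mm. The wrist camera is an equidistant fisheye: a pixel r from the principal point sees the ray r / f radians off the axis. A picture is of the moment at which its call begins. There is no depth.
- bot.finish_job(): hands the job in, once; it reports no verdict.
The state is a dict: "time": time; "q": joint angles; "joint_vel": joint speeds; "joint_torque": joint torques, N m; "tool_pos": TCP position; "tcp_rot": TCP orientation; "wrist_force": force on the tool from outside, world axes, zero at the start; "torque": the same for the moment, N m; "width": opening from 0.0 (shut) to 1.0 (fully open).
Only numpy, scipy, OpenCV 4.12 (cv2) and the standard library are available. Lean on these libraries where they do the work, as an engineer would, in place of code of your own. Each camera call takes 0.05 s, during which the arm holds its last target. There are 200 camera calls.

TASK

Lay all the loose copper bars one on top of another across the two brass rests, with their ends between the jaws, and squeeze the locking pliers until they lock on the pack. Then slide the dust cover of the yellow bench meter aside, press the test button fully, slide the cover fully back, and only then flick the red release lever with the fingers so that the pliers spring open. Finally lay every bar flat in the blue tray, and leave the other things on the bench where they are.

Things in the scene. Friction and masses are not known exactly. Their poses are not given: they have to be found in the camera images.
- fixture: fixed test fixture: brown base plate, 12 mm thick, x -205 to 150, y -42 to 36 mm in its own frame; origin on the table under the pliers' jaw pivot; +x runs along the pliers to their handle ends, +y to the fixed jaw and fixed handle. All x, y, z given here for rests, jaws, handles and lever are in this frame. The pliers lie flat, middle plane at z 65 mm
- rest_middle (a point): midway between the tops of the two brass rests (x -128, y 0, z 50 mm). The ridges, 8 mm wide, cross the plate at x -98 and -158 on black blocks 18 mm long up to z 40; by each stand 6 mm steel pins at y +20 and -26, up to z 84. A bar lies right with its middle at x about -128 (-146 to -108), gripped there between the rests; set it down at y about -3 mm
- jaw_mouth (a point): point on the line of the bars between the jaws (x -60, y 0, z 65 mm). The fixed jaw's face is y = +12.5, x -77 to -43, z 46 to 84 mm. Open, the mouth reaches from y +12.5 to about -22 mm at x -36 and -33 at x -66; locked, they hold the 25 mm wide bars at y 0, give or take 4 mm. The pliers do not lock on empty jaws
- fixed_handle_grip (a point): point on the outer (+y) face of the fixed steel handle where it is squeezed (x 52, y 23, z 65 mm). Both handles are 9 mm thick and 18 mm high (z 56 to 74); below them at x 36 to 90 mm there is nothing but the base plate. Locked, the handles measure 39 mm over their backs here
- moving_handle_grip (a point): point on the outer (-y) face of the moving steel handle where it is squeezed, 51 mm from its hinge: x 52, y -16 mm locked; x 48, y -36 open, the handle then slanting outward at 0.47 rad, so a 22 mm wide finger must come down about 12 mm farther out. It swings in the table's plane. Pushing it in takes a few N, 20 N at most, until it snaps over centre
- plier_handle (a joint): angle of the moving handle, rad: 0 open (a weak spring holds it there), about 0.45 when the pad meets the bars, dead centre at about 0.71, locked at 0.75 to 0.8
- contact_pad (a joint): spring travel of the copper pad on the moving jaw, m: 0 free, 0.002 to 0.004 when locked on a pack of bars
- release_lever: red release lever in the moving handle, origin on its pivot; its tail (6 mm thick, z 57 to 73 mm) sticks out past both handle ends. Locked, the tail stands at x 148 to 176, its inner (+y) face at y about -10 mm, with free space beyond it in +y; pushing it 10 to 15 mm towards -y (to the moving handle) with 1 to 4 N frees the pliers, which spring fully open
- lever_tip (a point): point on the inner (+y) face of the release lever's tail, to be pushed towards -y of the fixture
- meter: fixed yellow bench meter, 160 (x) x 220 (y) x 70 mm, origin under its centre, front to its -x. On its top the grey dust cover with a red ridge slides along the meter's y over the green test button, which sits at x -35, y -45 mm
- dust_cover (a joint): travel of the dust cover along the meter's +y, m: 0 covers the button, 0.06 fully aside; friction 1.5 N
- cover_ridge (a point): middle of the top of the cover's red ridge, 103 mm over the table. The ridge is 36 mm (meter's x) x 10 mm (meter's y) x 18 mm high on the cover plate, which is 57 x 54 mm
- test_button (a joint): travel of the button, m: 0 up, 0.005 fully down (5 N); returns by spring. Cannot be reached under the cover
- button_top (a point): middle of the top of the green button (26 mm diameter), 79 mm over the table
- bar_a: copper busbar 160 (x) x 25 (y) x 8 mm, about 0.27 kg, with a dark bolt hole in each end; origin at the centre of its underside. Three or four bars are present
- bar_b: copper busbar 160 (x) x 25 (y) x 8 mm, about 0.27 kg, with a dark bolt hole in each end; origin at the centre of its underside. Three or four bars are present
- bar_c: copper busbar 160 (x) x 25 (y) x 8 mm, about 0.27 kg, with a dark bolt hole in each end; origin at the centre of its underside. Three or four bars are present
- bar_d: copper busbar 160 (x) x 25 (y) x 8 mm, about 0.27 kg, with a dark bolt hole in each end; origin at the centre of its underside. Three or four bars are present
- tray: loose blue plastic tray 190 (x) x 220 (y) x 32 mm, walls and floor 4 mm; origin under its centre
- screwdriver: bystander: screwdriver, 190 mm, wooden handle
- hammer: bystander: hammer, 300 mm
- multimeter: bystander: yellow hand multimeter 140 x 75 x 34 mm
- side_pliers: bystander: red-handled pliers, 185 mm
- transformer: bystander: small transformer 85 x 56 x 56 mm
Mind the look-alikes: they are no part of the job. What is shaped like the bar_d but turquoise is not meant.

How it is judged:
By the outcome, as a careful person would: the job done as asked, in the order asked, and still so for the second after the job is handed in, with the robot touching nothing.
Of bar_a, bar_b, bar_c, bar_d only 3 to 4 are there at a start; the rules pass over those that are not, and their reading is None.
At some moment in a run one of bar_a, bar_b, bar_c, bar_d, tray may be knocked a few centimetres aside while the robot is not near it.
Once in a run the grip may slacken for a moment while it holds something.
It also fails if it takes over 210 s, if anything falls off the work surface, if the arm or the gripper's body presses on something with over 40 N, if the wrist force passes 120 N, or if a joint passes its speed limit or range.

## Working session

There is one attempt and no reset: what is moved stays moved. The work goes in short steps, Python scripts to look and compute and a tool call to move; the robot and the scene stay as the last step left them, time stands still between calls to the robot, and variables do not carry over. Pictures are saved under pics/ and viewed, about 12 in all and at most 16, crops included, and the job is handed in when it is done.

Besides the shell and the picture viewer there is one more tool, called as name(argument=value, ...), one argument or row to a line, values as JSON. drive_tool: Moves the arm, as the interface text tells. Its arguments: {"type":"object","properties":{"deltas":{"type":"array"},"force":{"type":"number"}},"required":["deltas"]}

```bash
ls; mkdir -p pics
cat > h.py <<'E'
import numpy as np, cv2
from workcell import bot
def cam(n):
    d=bot.read_camera(n); return d
def ray(d,px,z):
    K,R,t=np.array(d['mtx']),np.array(d['R']),np.array(d['t'])
    v=R.T@np.linalg.solve(K,[px[0],px[1],1.]); c=-R.T@t
    return c+v*(z-c[2])/v[2]
def proj(d,X):
    p=d['mtx']@(np.array(d['R'])@np.array(X)+np.array(d['t'])); return p[:2]/p[2]
E
python3 - <<'E'
from h import *
import pickle
for n in ("top","scene"):
    d=cam(n); pickle.dump(d,open(n+'.pkl','wb')); cv2.imwrite(f'pics/{n}0.png',d['frame'])
    print(n,np.round(-np.array(d['R']).T@d['t'],3),np.round(d['mtx'],1).tolist())
print(bot.read_state())
E
```

```text
pics
top [0.401 0.029 1.352] [[572.0, 0.0, 320.8], [0.0, 572.0, 235.4], [0.0, 0.0, 1.0]]
scene [ 1.429 -0.172  0.963] [[493.3, 0.0, 323.3], [0.0, 493.3, 241.7], [0.0, 0.0, 1.0]]
{'time': 0.1, 'q': array([ 1.25908550e+00,  2.64706988e-01,  1.60526384e+00,  1.32475574e-05,
        1.27371304e+00, -3.69058096e-02]), 'joint_vel': array([ 0.00197577, -0.00259253, -0.00288196, -0.00045289, -0.0020255 ,
        0.00051715]), 'joint_torque': array([-3.18039440e-05, -5.16711831e+01, -3.68589163e+01, -9.67208734e-05,
        6.34057142e-03,  2.14924015e-06]), 'tool_pos': array([0.18296091, 0.6490271 , 0.23005262]), 'tcp_rot': array([-0.43026017, -3.11160942,  0.00323125]), 'wrist_force': array([ 1.1571811 , -0.17029825, -0.50869294]), 'torque': array([ 0.01011576, -0.00305383,  0.01963288]), 'width': 1.0011188175107109}
```

View pics/top0.png

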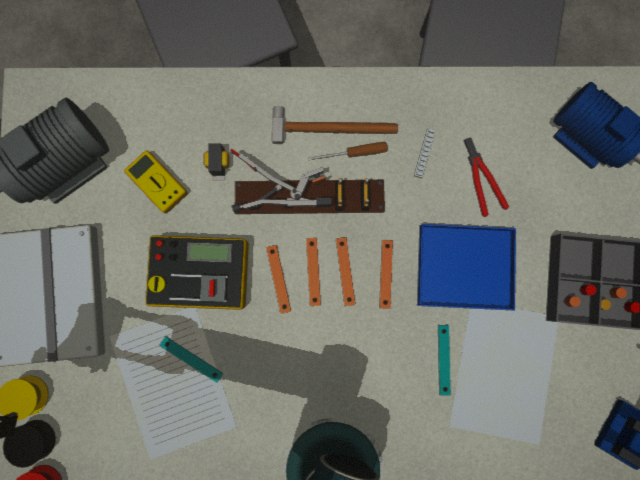

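View pics/scene0.png

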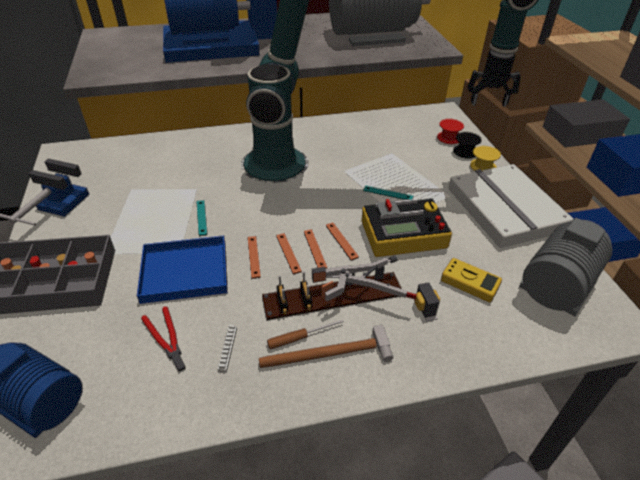

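Top view: four orange bars (278,278), (313,271), (345,271), (386,273) and the turquoise look-alikes (190,358), (445,360). The fixture plate runs cols 235–385, row 196, with the rests at cols 340 and 367. The meter is at (197,271) with its red ridge at (212,288), and the tray is at (467,266). Fixture +x points to world +y.

```bash
cat >> h.py <<'E'
def hsv(d): return cv2.cvtColor(d['frame'],cv2.COLOR_BGR2HSV)
def blobs(mask,amin):
    cs,_=cv2.findContours(mask.astype(np.uint8),cv2.RETR_EXTERNAL,cv2.CHAIN_APPROX_NONE)
    return [c for c in cs if cv2.contourArea(c)>amin]
def rect(d,c,z):
    P=np.array([ray(d,p[0],z)[:2] for p in c],np.float32)*1000
    (cx,cy),(w,h),a=cv2.minAreaRect(P)
    if w<h: a+=90; w,h=h,w
    a=(a+90)%180-90
    return np.round([cx,cy,w,h,a],1)   # mm, angle (deg) of long side from world x
def bars(d,z=.008,amin=120):
    H=hsv(d); m=(H[...,0]>3)&(H[...,0]<17)&(H[...,1]>110)&(H[...,2]>130)
    return [rect(d,c,z) for c in blobs(m,amin)]
def tray(d):
    H=hsv(d); m=(H[...,0]>105)&(H[...,0]<125)&(H[...,1]>150)
    return [rect(d,c,.032) for c in blobs(m,2000)]
E
python3 - <<'E'
from h import *
import pickle
d=pickle.load(open('top.pkl','rb'))
print('bars',*bars(d),sep='\n'); print('tray',*tray(d),sep='\n')
H=hsv(d)
m=(H[...,1]>90)&(H[...,2]<110)&((H[...,0]<12)|(H[...,0]>170))
m[:, :200]=0; m[:,420:]=0;m[:165]=0;m[230:]=0
c=blobs(m,60); print('plate pieces',*[rect(d,x,.012) for x in c],sep='\n')
allp=np.vstack(c); print('plate',rect(d,allp,.012))
red=((H[...,0]<6)|(H[...,0]>174))&(H[...,1]>150)&(H[...,2]>110); red[:, :140]=0; red[:,260:]=0; red[220:]*=1
for c in blobs(red,8): print('red',c.mean(0).round(0),cv2.contourArea(c),rect(d,c,.103))
y=(H[...,0]>20)&(H[...,0]<32)&(H[...,1]>120)
for c in blobs(y,5): print('yel',c.mean(0).round(0),cv2.contourArea(c),rect(d,c,.05))
f=d['frame']
cv2.imwrite('pics/crop1.png',np.vstack([cv2.resize(f[140:220,220:400],(800,356),interpolation=2)]))
cv2.imwrite('pics/crop2.png',cv2.resize(f[225:315,140:260],(800,600),interpolation=2))
E
```

```text
bars
[434.7 126.2 158.7  23.5  12.6]
[ 445.2 -127.1  159.3   24.3   -2.9]
[451.7 -31.3 159.   24.    7.1]
[451.6  44.2 158.4  23.9   3.1]
tray
[ 461.1 -312.3  220.7  188.1   87. ]
[ 780.  -641.1  193.3  168.7   49.5]
plate pieces
[600.8 108.5 238.6  24.2 -87.6]
[637.3 121.3  47.4  24.   89.8]
[639.3 179.4  92.6  55.1 -89.4]
[630.6 -99.3  75.   47.3  -0.9]
[630.8 -47.1  74.8  47.3  -0.7]
[648.8  28.2  75.5  49.6  87.1]
plate [632.   52.1 351.9  81.3 -89.4]Traceback (most recent call last):
  File "<stdin>", line 10, in <module>
numpy._core._exceptions._UFuncOutputCastingError: Cannot cast ufunc 'multiply' output from dtype('int64') to dtype('bool') with casting rule 'same_kind'
```

Run:
```python
from h import *
import pickle
d=pickle.load(open('top.pkl','rb'))
H=hsv(d)
red=((H[...,0]<6)|(H[...,0]>174))&(H[...,1]>150)&(H[...,2]>110); red[:, :140]=0; red[:,260:]=0
for c in blobs(red,8): print('red',c.mean(0).round(0),cv2.contourArea(c),rect(d,c,.103))
y=(H[...,0]>17)&(H[...,0]<32)&(H[...,1]>120)
for c in blobs(y,5): print('yel',c.mean(0).round(0),cv2.contourArea(c),rect(d,c,.05),rect(d,c,.07))
f=d['frame']
a=cv2.resize(f[140:220,220:400],(800,356),interpolation=2)
b=cv2.resize(f[230:312,140:260],(356,244),interpolation=2)
o=np.zeros((600,800,3),np.uint8); o[:356]=a; o[356:,:356]=b
s=pickle.load(open('scene.pkl','rb'))['frame'][240:330,250:410]
o[356:,366:800]=cv2.resize(s,(434,244),interpolation=2)
cv2.imwrite('pics/crop1.png',o)
```

```text
red [[211. 288.]] 47.0 [412.8 265.   34.8   8.5  -4.4]
red [[158. 256.]] 16.5 [482.3 381.8  10.7   9.4 -44.4]
red [[159. 243.]] 17.0 [511.4 380.8  11.    8.8  89.8]
yel [[ 22. 398.]] 1593.5 [172.2 686.1 106.4  94.9 -87. ] [175.7 676.  104.8  93.4 -87. ]
yel [[605. 304.]] 74.0 [ 373.1 -618.7   22.8   20.4   -3.1] [ 373.5 -608.8   22.5   20.1   -3.1]
yel [[155. 284.]] 244.5 [424.  400.2  43.   38.4  89.8] [423.6 394.5  42.4  37.8  89.8]
yel [[204. 272.]] 573.0 [450.1 307.1 226.7 161.   87.6] [449.4 302.8 223.2 158.6  87.6]
yel [[365. 194.]] 57.0 [627.6 -77.8  56.1  10.3   2. ] [624.1 -76.1  55.3  10.2   2. ]
yel [[339. 195.]] 53.5 [ 6.278e+02 -1.850e+01  5.600e+01  1.150e+01 -2.000e-01] [ 6.243e+02 -1.780e+01  5.520e+01  1.140e+01 -2.000e-01]
yel [[206. 159.]] 52.0 [710.  290.5  35.5   9.3   0.9] [705.2 286.4  35.    9.1   0.9]
yel [[225. 159.]] 90.5 [7.110e+02 2.476e+02 3.800e+01 1.620e+01 7.000e-01] [7.062e+02 2.442e+02 3.740e+01 1.600e+01 7.000e-01]
yel [[156. 181.]] 1879.0 [659.2 406.4 142.6  74.2  43.6] [655.3 400.6 140.4  73.   43.6]
```

View pics/crop1.png

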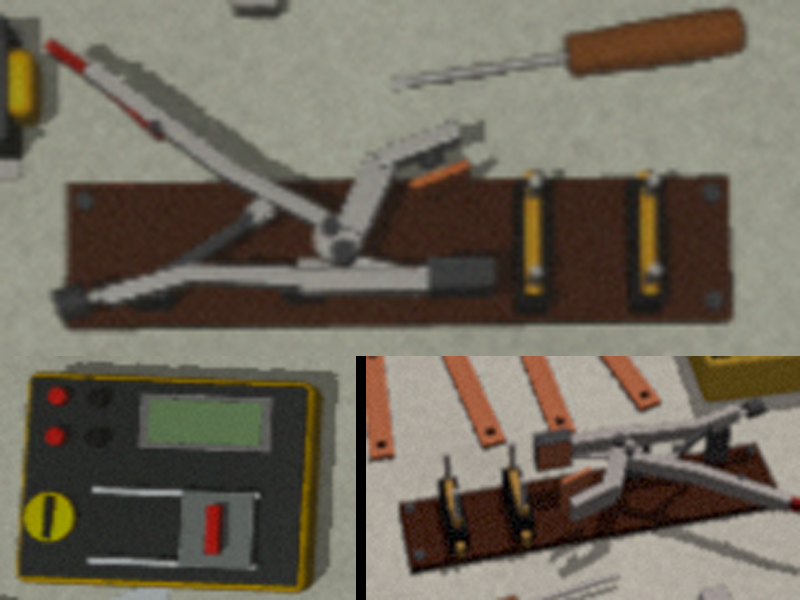

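Crop: the rests are at crop (533,240) and (650,240), and the jaws' mouth opens towards +x world. The cover ridge is at top-image (212,288). I'll move above the fixture for a closer look.

drive_tool(
  deltas=[
    {"hand":1,"offset":[3,-5,3],"angular":[0,0,2]},
    {"hand":1,"offset":[6,-10,6],"angular":[0,0,4]},
    {"hand":1,"offset":[9,-15,7],"angular":[0,0,6]},
    {"hand":1,"offset":[12,-20,7],"angular":[0,0,8]},
    {"hand":1,"offset":[15,-25,7],"angular":[0,0,10]},
    {"hand":1,"offset":[18,-30,7],"angular":[0,0,12]},
    {"hand":1,"offset":[21,-35,7],"angular":[0,0,14]},
    {"hand":1,"offset":[24,-40,7],"angular":[0,0,15.7]},
  ],
)

```text
time: 1.1
tool_pos: [0.4236, 0.2478, 0.3009]
tcp_rot: [0.001, -3.141, 0.0]
wrist_force: [0.9, -0.9, 0.6]
width: 1.002
```

drive_tool(
  deltas=[
    {"hand":1,"offset":[4,-5,0],"angular":[0,0,0]},
    {"hand":1,"offset":[8,-10,0],"angular":[0,0,0]},
    {"hand":1,"offset":[11,-15,0],"angular":[0,0,0]},
    {"hand":1,"offset":[14,-20,0],"angular":[0,0,0]},
    {"hand":1,"offset":[16,-25,0],"angular":[0,0,0]},
    {"hand":1,"offset":[16.7,-27,0],"angular":[0,0,0]},
    {"hand":1,"offset":[16.7,-27,0],"angular":[0,0,0]},
  ],
)

```text
time: 1.98
tool_pos: [0.59, -0.0212, 0.3006]
tcp_rot: [-0.005, -3.14, -0.001]
wrist_force: [-0.2, -0.1, 0.2]
width: 0.997
```

```bash
cat >> h.py <<'E'
def wray(d,px,z):   # fisheye pixel(s) -> world points on plane z
    K,R,t=np.array(d['mtx']),np.array(d['R']),np.array(d['t']); c=-R.T@t
    u=(np.atleast_2d(px)-K[:2,2])/np.diag(K)[:2]; th=np.linalg.norm(u,axis=1,keepdims=True)
    v=np.hstack([u/np.maximum(th,1e-9)*np.sin(th),np.cos(th)])@R
    return (c+v*((z-c[2])/v[:,2:]))[:,:2]*1000
def wproj(d,X): # world mm -> pixel
    p=np.atleast_2d(X)/1000@np.array(d['R']).T+np.array(d['t']); K=np.array(d['mtx'])
    r=np.linalg.norm(p[:,:2],axis=1,keepdims=True); th=np.arctan2(r,p[:,2:])
    return p[:,:2]/np.maximum(r,1e-9)*th*np.diag(K)[:2]+K[:2,2]
def wbars(d,z,amin=300):
    H=hsv(d); m=(H[...,0]>3)&(H[...,0]<17)&(H[...,1]>110)&(H[...,2]>100)
    out=[]
    for c in blobs(m,amin):
        P=wray(d,c[:,0].astype(float),z).astype(np.float32)
        (cx,cy),(w,h),a=cv2.minAreaRect(P)
        if w<h: a+=90; w,h=h,w
        out.append((c.mean(0)[0].round(0),np.round([cx,cy,w,h,(a+90)%180-90],1)))
    return out
def st():
    s=bot.read_state(); r=s['tcp_rot']; a=np.degrees(2*np.arctan2(r[1],r[0]))-90
    print('t %.2f tcp'%s['time'],np.round(s['tool_pos']*1000,1),'yaw(tool y) %.1f'%((a+180)%360-180),'rv',np.round(r,3),'F',np.round(s['wrist_force'],1),'w %.3f'%s['width'],'q6 %.2f'%s['q'][5]); return s
E
python3 - <<'E'
from h import *
import pickle
st(); d=cam('wrist'); pickle.dump(d,open('w1.pkl','wb')); cv2.imwrite('pics/w1.png',d['frame'])
print(np.round(-np.array(d['R']).T@d['t'],3),d['mtx'],np.round(d['R'],2))
for b in wbars(d,8): print(b)
E
```

```text
t 1.98 tcp [590.  -21.2 300.6] yaw(tool y) 89.8 rv [-5.00e-03 -3.14e+00 -1.00e-03] F [-0.2 -0.1  0.2] w 0.997 q6 -1.65
[ 0.515 -0.022  0.443] [[371.64829954   0.         320.22452735]
 [  0.         371.64829954 240.2883318 ]
 [  0.           0.           1.        ]] [[ 0.    1.    0.  ]
 [ 0.96 -0.    0.29]
 [ 0.29 -0.   -0.96]]
(array([319., 347.]), array([-4451.6,    14.6,  4794.6,   404.6,    89.2]))
(array([291., 310.]), array([-3428.9,   651. ,   675.6,   376.9,   -82.7]))
(array([375.,  80.]), array([ 1620.6, -1135.1,  2727.3,   413.2,     3.1]))
(array([311.,  79.]), array([1613.9,  167.2, 2739.3,  404.5,    7.1]))
(array([230.,  77.]), array([1726.1, 1816.3, 2731.6,  412.8,   -3. ]))
(array([442.,  70.]), array([ 1908.6, -2550.7,  2730. ,   424.3,    12.7]))
```

View pics/w1.png

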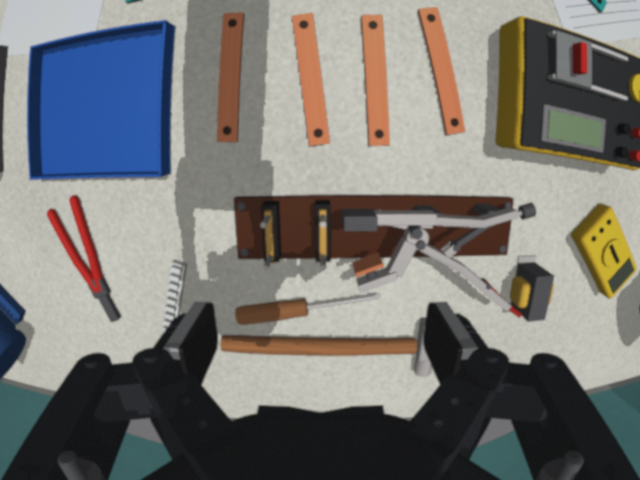

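Wrist view: the four bars are along the top, the tray is at top left, and the fixture plate spans (235–512, 197–258) with rests at (269,232) and (322,232). Next I fit the plate.

Run:
```python
from h import *
import pickle
d=pickle.load(open('w1.pkl','rb'))
for b in wbars(d,.008): print(b)
H=hsv(d)
m=(H[...,1]>90)&(H[...,2]<110)&((H[...,0]<12)|(H[...,0]>170))
m[:185]=0;m[270:]=0;m[:,:225]=0;m[:,520:]=0
P=np.vstack([wray(d,c[:,0].astype(float),.012) for c in blobs(m,80)]).astype(np.float32)
print('plate',cv2.minAreaRect(P), P.min(0),P.max(0))
hull=cv2.convexHull(P)[:,0]
print('corners',np.round(cv2.boxPoints(cv2.minAreaRect(P)),0).tolist())
y=(H[...,0]>17)&(H[...,0]<32)&(H[...,1]>120)
for c in blobs(y,20):
    if 200<c.mean(0)[0][1]<270: print('rest',c.mean(0),cv2.minAreaRect(wray(d,c[:,0].astype(float),.05).astype(np.float32)))
# hypothesis overlay
def T(p,o,a):
    c,s=np.cos(np.radians(a)),np.sin(np.radians(a)); p=np.array(p,float); q=p.copy()
    q[:,0]=o[0]+c*p[:,0]-s*p[:,1]; q[:,1]=o[1]+s*p[:,0]+c*p[:,1]; return q
cv2.imwrite('pics/c.png',cv2.resize(d['frame'][180:330,225:535],(800,387),interpolation=2))
```

```text
(array([319., 347.]), array([801. , -24.1, 275.8,  23.3,  89.2]))
(array([291., 310.]), array([742.1, -60.7,  38.9,  21.7, -82.7]))
(array([375.,  80.]), array([451.7,  42.1, 156.9,  23.8,   3.1]))
(array([311.,  79.]), array([452.1, -32.8, 157.5,  23.3,   7.1]))
(array([230.,  77.]), array([ 445.7, -127.7,  157.1,   23.7,   -3. ]))
(array([442.,  70.]), array([435.2, 123.5, 157. ,  24.4,  12.7]))
plate ((636.9037475585938, 50.69847106933594), (92.37150573730469, 349.7751159667969), 0.4196510314941406) [ 589.75476 -124.13427] [683.2428  225.51718]
corners [[589.0, 225.0], [592.0, -125.0], [684.0, -124.0], [682.0, 226.0]]
rest [[322.5        240.96969697]] ((635.1349487304688, -19.519731521606445), (7.818208694458008, 30.03849220275879), 89.805419921875)
rest [[269.12037037 231.87037037]] ((625.9873046875, -78.9372329711914), (9.268986701965332, 52.81735610961914), 89.34210968017578)
rest [[322.5        211.68181818]] ((601.6534423828125, -19.502824783325195), (7.57774019241333, 5.538584232330322), 89.83924865722656)
rest [[604.98477157 249.83248731]] ((653.788330078125, 382.9931640625), (148.97564697265625, 76.9940414428711), 43.66493225097656)
```

View pics/c.png

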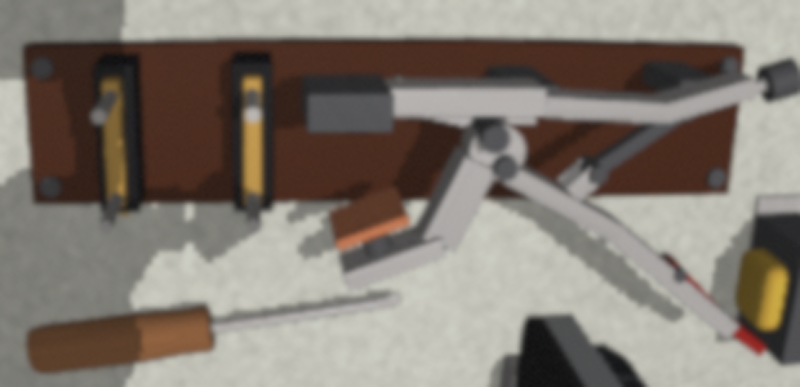

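Run:
```python
from h import *
import pickle
d=pickle.load(open('w1.pkl','rb')); s=310/800
C=lambda l:np.array(l)*s+[225,180]
w=wray(d,C([(42,68),(50,187),(718,178),(730,67)]),.012); print('screws',w.round(1).tolist(),w.mean(0).round(1))
w=wray(d,C([(24,46),(36,202),(728,192),(743,48)]),.012); print('corners',w.round(1).tolist(),w.mean(0).round(1))
# pins: project candidates
def F(p,o=(625,79),a=90.3):
    c,sn=np.cos(np.radians(a)),np.sin(np.radians(a)); p=np.array(p,float)
    return np.c_[o[0]+c*p[:,0]-sn*p[:,1],o[1]+sn*p[:,0]+c*p[:,1],p[:,2]]
top=cam('top') if 0 else pickle.load(open('top.pkl','rb'))
pins=[(-98,20,84),(-98,-26,84),(-158,20,84),(-158,-26,84),(-77,12.5,84),(-43,12.5,84),(0,0,80)]
print(((wproj(d,F(pins))-[225,180])/s).round(0).tolist())
print((np.array([proj(top,p/1000) for p in F(pins)])-[220,140]).dot(np.eye(2)*800/180).round(0).tolist())
```

```text
screws [[602.8, -116.6], [661.1, -116.2], [658.5, 221.3], [600.1, 220.2]] [630.7  52.2]
corners [[592.3, -124.7], [668.8, -123.7], [666.2, 228.7], [590.2, 226.8]] [629.4  51.8]
[[253.0, 110.0], [254.0, 222.0], [99.0, 112.0], [105.0, 222.0], [307.0, 128.0], [394.0, 128.0], [496.0, 155.0]]
[[535.0, 272.0], [534.0, 182.0], [654.0, 271.0], [652.0, 181.0], [493.0, 258.0], [426.0, 258.0], [341.0, 236.0]]
```

Fixture origin is about (625.5, 79) mm with its x axis at 90.4°, and the predicted pin and jaw pixels match in both views. Set-down pose is (629.4, −49), tool-y yaw 0.4°. First I take the bar at (452, −32), at wrist pixel (311,79). It is orange with bolt holes, so not one of the turquoise strips.

drive_tool(
  deltas=[
    {"hand":0.6,"offset":[-5,-0.5,-4],"angular":[0,0,3]},
    {"hand":0.6,"offset":[-10,-1,-8],"angular":[0,0,7.3]},
    {"hand":0.6,"offset":[-13.8,-1.2,-13],"angular":[0,0,7.3]},
    {"hand":0.6,"offset":[-13.8,-1.2,-18.5],"angular":[0,0,7.3]},
    {"hand":0.6,"offset":[-13.8,-1.2,-24],"angular":[0,0,7.3]},
    {"hand":0.6,"offset":[-13.8,-1.2,-27],"angular":[0,0,7.3]},
    {"hand":0.6,"offset":[-13.8,-1.2,-27],"angular":[0,0,7.3]},
  ],
  force=60,
)

```text
time: 2.9
tool_pos: [0.4488, -0.0305, 0.029]
tcp_rot: [0.201, -3.129, -0.003]
wrist_force: [-0.0, 0.1, 0.1]
width: 0.606
```

Run:
```python
from h import *
st(); d=cam('wrist'); cv2.imwrite('pics/w2.png',d['frame'])
for b in wbars(d,.008): print(b)
```

```text
t 2.90 tcp [448.8 -30.5  29. ] yaw(tool y) 97.4 rv [ 2.010e-01 -3.129e+00 -3.000e-03] F [-0.   0.1  0.1] w 0.606 q6 -1.82
(array([583., 270.]), array([433.7, 123. , 158.2,  24.5,  12.7]))
(array([471., 248.]), array([424.6,  40.4, 105.9,  25. ,   3.5]))
(array([317., 265.]), array([449.4, -33. , 155. ,  24.1,   7.1]))
(array([137., 222.]), array([ 439.3, -127.6,  147.7,   23.8,   -3. ]))
```

View pics/w2.png

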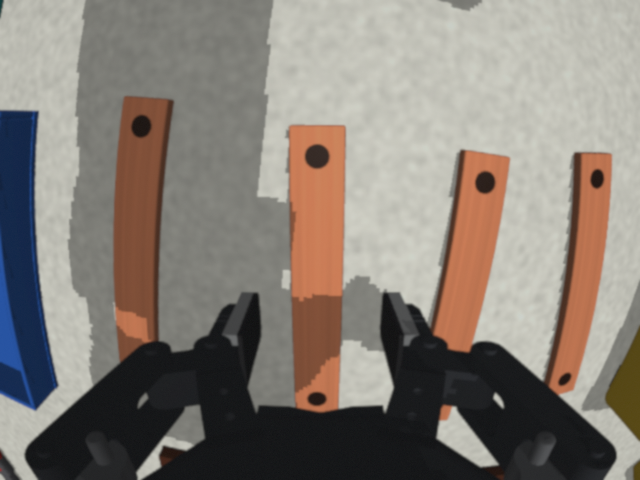

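Bar 3 is centred between the fingers (bar col 317, fingers' mid 320). Go down and grip.

drive_tool(
  deltas=[
    {"hand":0.6,"offset":[0,0,-2],"angular":[0,0,0]},
    {"hand":0.6,"offset":[0,0,-2.9],"angular":[0,0,0]},
    {"hand":0.2,"offset":[0,0,-2.9],"angular":[0,0,0]},
    {"hand":0.2,"offset":[0,0,-2.9],"angular":[0,0,0]},
    {"hand":0.2,"offset":[0,0,-2.9],"angular":[0,0,0]},
    {"hand":0.2,"offset":[0,0,-2.9],"angular":[0,0,0]},
    {"hand":0.2,"offset":[0,0,-2.9],"angular":[0,0,0]},
  ],
  force=60,
)

```text
time: 3.82
tool_pos: [0.4531, -0.0323, 0.0036]
tcp_rot: [-0.198, 3.134, 0.0]
wrist_force: [-2.3, 2.2, 5.9]
width: 0.26
```

drive_tool(
  deltas=[
    {"hand":0.2,"offset":[0,0,2],"angular":[0,0,0]},
    {"hand":0.2,"offset":[0,0,6],"angular":[0,0,0]},
    {"hand":0.2,"offset":[2,0,11],"angular":[0,0,-10]},
    {"hand":0.2,"offset":[5,-0.5,15],"angular":[0,0,-20]},
    {"hand":0.2,"offset":[8,-1,15],"angular":[0,0,-30]},
    {"hand":0.2,"offset":[11,-1.5,15],"angular":[0,0,-40]},
    {"hand":0.2,"offset":[14,-1.7,15],"angular":[0,0,-50]},
    {"hand":0.2,"offset":[17.7,-1.7,15],"angular":[0,0,-60]},
  ],
)

```text
time: 4.82
tool_pos: [0.6295, -0.0496, 0.152]
tcp_rot: [-1.404, -2.81, 0.001]
wrist_force: [-0.2, -0.7, -2.5]
width: 0.261
```

drive_tool(
  deltas=[
    {"hand":0.2,"offset":[0,0,0],"angular":[0,0,-10]},
    {"hand":0.2,"offset":[0,0,0],"angular":[0,0,-20]},
    {"hand":0.2,"offset":[0,0,0],"angular":[0,0,-30]},
    {"hand":0.2,"offset":[0,0,0],"angular":[0,0,-36.7]},
    {"hand":0.2,"offset":[0,0,0],"angular":[0,0,-36.7]},
  ],
)

```text
time: 5.45
tool_pos: [0.6288, -0.0494, 0.1519]
tcp_rot: [-2.209, -2.233, 0.001]
wrist_force: [-0.1, -0.6, -2.5]
width: 0.265
```

Run:
```python
from h import *
st(); d=cam('wrist'); cv2.imwrite('pics/w3.png',d['frame'])
for b in wbars(d,.16): print(b)
```

```text
t 5.45 tcp [628.8 -49.4 151.9] yaw(tool y) 0.6 rv [-2.209e+00 -2.233e+00  1.000e-03] F [-0.1 -0.6 -2.5] w 0.265 q6 -0.13
(array([135., 303.]), array([542.7, -46.9,  73.9,  11.2,  -3.1]))
(array([458., 255.]), array([681.6, -25.1,  35.2,  10.9, -82.9]))
(array([321., 257.]), array([627.8, -36. , 133.2,  24.7, -89.4]))
(array([372., 123.]), array([645.5,  27.1,  20.1,   3.8, -70.5]))
(array([123., 117.]), array([545.7,  32.5,  74.3,  11.2,   3.1]))
(array([518., 192.]), array([ 7.083e+02, -2.000e-01,  1.321e+02,  1.160e+01,  8.890e+01]))
(array([107.,  30.]), array([537.8,  70.5,  74.1,  11.7,  12.8]))
```

View pics/w3.png

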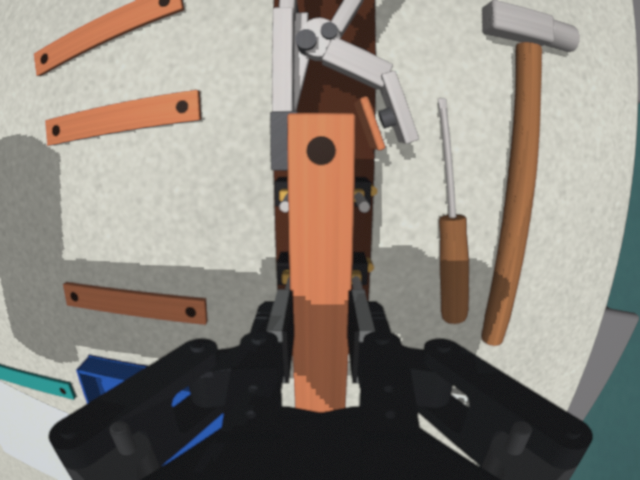

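Bar held level, aligned with the rests between the pins (bar col 321, pins cols 283 and 363). Lower it.

drive_tool(
  deltas=[
    {"hand":0.2,"offset":[0,0,-4],"angular":[0,0,0]},
    {"hand":0.2,"offset":[0,0,-7],"angular":[0,0,0]},
    {"hand":0.2,"offset":[0,0,-9],"angular":[0,0,0]},
    {"hand":0.2,"offset":[0,0,-9.6],"angular":[0,0,0]},
    {"hand":0.2,"offset":[0,0,-9.7],"angular":[0,0,0]},
    {"hand":0.2,"offset":[0,0,-9.8],"angular":[0,0,0]},
  ],
)

```text
time: 6.25
tool_pos: [0.6302, -0.0494, 0.0555]
tcp_rot: [2.209, 2.231, 0.002]
wrist_force: [0.2, 0.2, -2.4]
width: 0.267
```

drive_tool(
  deltas=[
    {"hand":0.5,"offset":[0,0,0],"angular":[0,0,0]},
    {"hand":0.5,"offset":[0,0,0],"angular":[0,0,0]},
    {"hand":0.5,"offset":[0,0,0],"angular":[0,0,0]},
    {"hand":0.5,"offset":[0,0,3],"angular":[0,0,0]},
    {"hand":0.5,"offset":[0,0,8],"angular":[0,0,0]},
    {"hand":0.5,"offset":[-2,0,13.8],"angular":[0,0,0]},
    {"hand":0.5,"offset":[-8,0,15],"angular":[0,0,10]},
    {"hand":0.5,"offset":[-8,0,15],"angular":[0,0,10]},
  ],
)

```text
time: 7.25
tool_pos: [0.5458, -0.0491, 0.2054]
tcp_rot: [-2.007, -2.417, 0.0]
wrist_force: [0.7, -0.7, -0.1]
width: 0.497
```

Run:
```python
from h import *
st(); d=cam('wrist'); cv2.imwrite('pics/w4.png',d['frame'])
print('z58',*[b for b in wbars(d,.058)],sep='\n'); print('z8',*[b for b in wbars(d,.008)],sep='\n')
d=cam('top');print('top',*bars(d),sep='\n')
```

```text
t 7.25 tcp [545.8 -49.1 205.4] yaw(tool y) 10.6 rv [-2.007 -2.417  0.   ] F [ 0.7 -0.7 -0.1] w 0.497 q6 -0.32
z58
(array([497., 281.]), array([715. , -74. ,  82.4,  20.9, -81.7]))
(array([213., 268.]), array([ 458.3, -105.4,  133.8,   20.9,   -3. ]))
(array([423., 227.]), array([628.5, -41.7, 145.9,  27.4, -89.6]))
(array([553., 229.]), array([762.4, -19.3, 238.2,  21.6,  88.8]))
(array([242.,  97.]), array([463.6,  39.6, 134.4,  20.2,   3.2]))
(array([243.,  13.]), array([449.4, 109. , 134.2,  21.6,  12.7]))
z8
(array([497., 281.]), array([746.7, -90.7,  96.7,  24.5, -81.7]))
(array([213., 268.]), array([ 445.7, -127.5,  156.9,   24.5,   -3. ]))
(array([423., 227.]), array([645.3, -52.8, 171.1,  32.1, -89.6]))
(array([553., 229.]), array([802.3, -26.5, 279.4,  25.3,  88.8]))
(array([242.,  97.]), array([451.9,  42.5, 157.6,  23.7,   3.2]))
(array([243.,  13.]), array([435.2, 123.9, 157.4,  25.4,  12.7]))
top
[434.8 125.8 158.7  24.   12.5]
[451.7  43.8 158.   24.3   2.6]
```

drive_tool(
  deltas=[
    {"hand":0.6,"offset":[-2,2,0],"angular":[0,0,10]},
    {"hand":0.6,"offset":[-5,5,0],"angular":[0,0,20]},
    {"hand":0.6,"offset":[-8,8,-3],"angular":[0,0,30]},
    {"hand":0.6,"offset":[-9.7,9.2,-6],"angular":[0,0,40]},
    {"hand":0.6,"offset":[-9.7,9.2,-9],"angular":[0,0,50]},
    {"hand":0.6,"offset":[-9.7,9.2,-11],"angular":[0,0,60]},
    {"hand":0.6,"offset":[-9.7,9.2,-12],"angular":[0,0,70]},
    {"hand":0.6,"offset":[-9.7,9.2,-12],"angular":[0,0,80]},
  ],
)

```text
time: 8.35
tool_pos: [0.4522, 0.0428, 0.0826]
tcp_rot: [0.023, -3.139, 0.0]
wrist_force: [-0.8, -0.0, 0.4]
width: 0.597
```

drive_tool(
  deltas=[
    {"hand":0.6,"offset":[0,0,-3],"angular":[0,0,2.7]},
    {"hand":0.6,"offset":[0,0,-6],"angular":[0,0,2.7]},
    {"hand":0.6,"offset":[0,0,-8],"angular":[0,0,2.7]},
    {"hand":0.6,"offset":[0,0,-8.1],"angular":[0,0,2.7]},
    {"hand":0.2,"offset":[0,0,-8.1],"angular":[0,0,2.7]},
    {"hand":0.2,"offset":[0,0,-8.1],"angular":[0,0,2.7]},
    {"hand":0.2,"offset":[0,0,-8.1],"angular":[0,0,2.7]},
    {"hand":0.2,"offset":[0,0,-8.1],"angular":[0,0,2.7]},
  ],
)

```text
time: 9.35
tool_pos: [0.4536, 0.0427, 0.0044]
tcp_rot: [-0.089, 3.137, 0.0]
wrist_force: [1.1, 0.7, 3.8]
width: 0.261
```

drive_tool(
  deltas=[
    {"hand":0.2,"offset":[0,0,0],"angular":[0,0,0]},
    {"hand":0.2,"offset":[0,0,3],"angular":[0,0,0]},
    {"hand":0.2,"offset":[0,0,7],"angular":[0,0,0]},
    {"hand":0.2,"offset":[3,-2,12],"angular":[0,0,-10]},
    {"hand":0.2,"offset":[6,-4,15],"angular":[0,0,-20]},
    {"hand":0.2,"offset":[10,-6,15],"angular":[0,0,-30]},
    {"hand":0.2,"offset":[14,-8,15],"angular":[0,0,-40]},
    {"hand":0.2,"offset":[17.7,-9.2,15],"angular":[0,0,-50]},
  ],
)

```text
time: 10.35
tool_pos: [0.6291, -0.0503, 0.1519]
tcp_rot: [-1.255, -2.877, 0.002]
wrist_force: [0.1, -0.3, -1.6]
width: 0.259
```

drive_tool(
  deltas=[
    {"hand":0.2,"offset":[0,0,0],"angular":[0,0,-10]},
    {"hand":0.2,"offset":[0,0,0],"angular":[0,0,-20]},
    {"hand":0.2,"offset":[0,0,0],"angular":[0,0,-30]},
    {"hand":0.2,"offset":[0,0,0],"angular":[0,0,-40]},
    {"hand":0.2,"offset":[0,0,0],"angular":[0,0,-42.7]},
    {"hand":0.2,"offset":[0,0,0],"angular":[0,0,-42.7]},
  ],
)

```text
time: 11.1
tool_pos: [0.6279, -0.0492, 0.1518]
tcp_rot: [-2.208, -2.231, 0.003]
wrist_force: [-0.1, 0.0, -2.6]
width: 0.259
```

Run:
```python
from h import *
st(); d=cam('wrist'); cv2.imwrite('pics/w5.png',d['frame'])
print('z159',*[b for b in wbars(d,.159,3000)],sep='\n')
```

```text
t 11.10 tcp [627.9 -49.2 151.8] yaw(tool y) 0.6 rv [-2.208 -2.231  0.003] F [-0.1  0.  -2.6] w 0.259 q6 -0.13
z159
(array([320., 256.]), array([626.8, -36. , 134.5,  24.7, -89.7]))
(array([519., 193.]), array([ 7.086e+02, -2.000e-01,  1.329e+02,  1.150e+01,  8.900e+01]))
(array([108.,  30.]), array([536.8,  70.9,  74.7,  11.6,  12.8]))
```

drive_tool(
  deltas=[
    {"hand":0.2,"offset":[0,0,-4],"angular":[0,0,0]},
    {"hand":0.2,"offset":[0,0,-7],"angular":[0,0,0]},
    {"hand":0.2,"offset":[0,0,-8.5],"angular":[0,0,0]},
    {"hand":0.2,"offset":[0,0,-8.8],"angular":[0,0,0]},
    {"hand":0.2,"offset":[0,0,-8.9],"angular":[0,0,0]},
    {"hand":0.2,"offset":[0,0,-8.9],"angular":[0,0,0]},
  ],
)

```text
time: 11.9
tool_pos: [0.6299, -0.0495, 0.0654]
tcp_rot: [2.21, 2.231, 0.001]
wrist_force: [-0.6, -0.6, -1.9]
width: 0.257
```

drive_tool(
  deltas=[
    {"hand":0.5,"offset":[0,0,0],"angular":[0,0,0]},
    {"hand":0.5,"offset":[0,0,0],"angular":[0,0,0]},
    {"hand":0.5,"offset":[0,0,0],"angular":[0,0,0]},
    {"hand":0.5,"offset":[0,0,3],"angular":[0,0,0]},
    {"hand":0.5,"offset":[0,0,8],"angular":[0,0,0]},
    {"hand":0.5,"offset":[-2,0,13],"angular":[0,0,0]},
    {"hand":0.5,"offset":[-8,0,14],"angular":[0,0,10]},
    {"hand":0.5,"offset":[-8,0,14],"angular":[0,0,10]},
  ],
)

```text
time: 12.9
tool_pos: [0.5455, -0.0491, 0.2048]
tcp_rot: [-2.007, -2.416, 0.001]
wrist_force: [0.2, -0.6, -1.4]
width: 0.498
```

Run:
```python
from h import *
st(); d=cam('wrist'); cv2.imwrite('pics/w6.png',d['frame'])
print('z66',*[b for b in wbars(d,.066,3000)],sep='\n'); print('z8',*[b for b in wbars(d,.008)],sep='\n')
print(tray(cam('top')))
```

```text
t 12.90 tcp [545.5 -49.1 204.8] yaw(tool y) 10.6 rv [-2.007e+00 -2.416e+00  1.000e-03] F [ 0.2 -0.6 -1.4] w 0.498 q6 -0.32
z66
(array([426., 228.]), array([628.1, -41.4, 146.6,  27.8,  89.9]))
(array([554., 230.]), array([756.4, -18. , 231.2,  20.5,  88.6]))
(array([243.,  13.]), array([451.6, 106.6, 130.7,  21.1,  12.6]))
z8
(array([498., 281.]), array([746.6, -91.3,  97.1,  24.5, -81. ]))
(array([213., 268.]), array([ 445.7, -127.5,  157. ,   24.2,   -2.9]))
(array([426., 228.]), array([648.2, -54.7, 176.9,  33.5,  89.9]))
(array([554., 230.]), array([802.9, -26.4, 278.9,  24.7,  88.6]))
(array([243.,  13.]), array([435.1, 123.9, 157.7,  25.4,  12.6]))
[array([ 461.1, -311.9,  221.4,  188.1,   87. ]), array([ 791.4, -651.4,  192.1,  140.9,   46.8])]
```

View pics/w6.png

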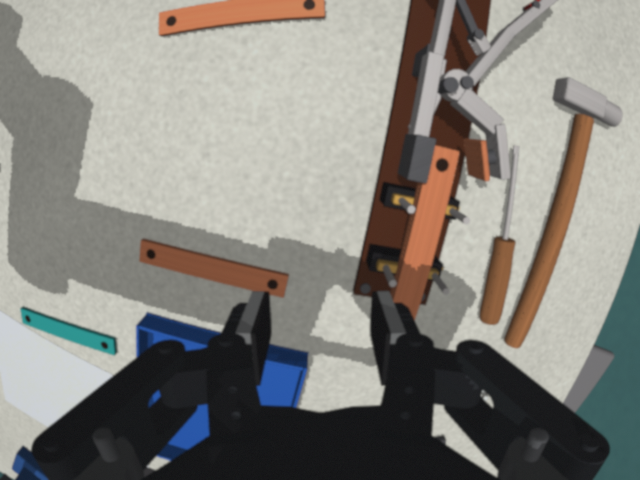

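Two bars stacked neatly between the pins, end in the mouth (442,163). Next is the bar at (445.5, −127.4), wrist pixel (213,268): copper with bolt holes. The turquoise strip is at (68,332), so this is the right one.

drive_tool(
  deltas=[
    {"hand":0.6,"offset":[-2,-2,0],"angular":[0,0,10]},
    {"hand":0.6,"offset":[-5,-4,0],"angular":[0,0,20]},
    {"hand":0.6,"offset":[-8,-6,-3],"angular":[0,0,30]},
    {"hand":0.6,"offset":[-10.4,-7.8,-6],"angular":[0,0,40]},
    {"hand":0.6,"offset":[-10.4,-7.8,-9],"angular":[0,0,50]},
    {"hand":0.6,"offset":[-10.4,-7.8,-11],"angular":[0,0,60]},
    {"hand":0.6,"offset":[-10.4,-7.8,-12],"angular":[0,0,70]},
    {"hand":0.6,"offset":[-10.4,-7.8,-12],"angular":[0,0,76.6]},
  ],
)

```text
time: 14.0
tool_pos: [0.4455, -0.1274, 0.0827]
tcp_rot: [-0.073, -3.138, -0.001]
wrist_force: [0.6, 0.2, 0.4]
width: 0.601
```

drive_tool(
  deltas=[
    {"hand":0.6,"offset":[0,0,-3],"angular":[0,0,0]},
    {"hand":0.6,"offset":[0,0,-6],"angular":[0,0,0]},
    {"hand":0.6,"offset":[0,0,-8],"angular":[0,0,0]},
    {"hand":0.6,"offset":[0,0,-8.1],"angular":[0,0,0]},
    {"hand":0.2,"offset":[0,0,-8.1],"angular":[0,0,0]},
    {"hand":0.2,"offset":[0,0,-8.1],"angular":[0,0,0]},
    {"hand":0.2,"offset":[0,0,-8.1],"angular":[0,0,0]},
    {"hand":0.2,"offset":[0,0,-8.1],"angular":[0,0,0]},
  ],
)

```text
time: 15.0
tool_pos: [0.4466, -0.1278, 0.0044]
tcp_rot: [0.078, 3.138, -0.001]
wrist_force: [1.3, -0.6, 3.8]
width: 0.255
```

drive_tool(
  deltas=[
    {"hand":0.2,"offset":[0,0,0],"angular":[0,0,0]},
    {"hand":0.2,"offset":[0,0,3],"angular":[0,0,0]},
    {"hand":0.2,"offset":[0,0,7],"angular":[0,0,0]},
    {"hand":0.2,"offset":[3,2,12],"angular":[0,0,-10]},
    {"hand":0.2,"offset":[6,4,15],"angular":[0,0,-20]},
    {"hand":0.2,"offset":[10,6,15],"angular":[0,0,-30]},
    {"hand":0.2,"offset":[14,7,15],"angular":[0,0,-40]},
    {"hand":0.2,"offset":[18.4,7.8,15],"angular":[0,0,-50]},
  ],
)

```text
time: 16.0
tool_pos: [0.6285, -0.0484, 0.1516]
tcp_rot: [-1.404, -2.807, 0.002]
wrist_force: [-0.7, -1.3, -2.7]
width: 0.259
```

drive_tool(
  deltas=[
    {"hand":0.2,"offset":[0,0,0],"angular":[0,0,-10]},
    {"hand":0.2,"offset":[0,0,0],"angular":[0,0,-20]},
    {"hand":0.2,"offset":[0,0,0],"angular":[0,0,-30]},
    {"hand":0.2,"offset":[0,0,0],"angular":[0,0,-36.6]},
    {"hand":0.2,"offset":[0,0,0],"angular":[0,0,-36.6]},
    {"hand":0.2,"offset":[0,0,0],"angular":[0,0,-36.6]},
  ],
)

```text
time: 16.75
tool_pos: [0.6283, -0.0492, 0.1523]
tcp_rot: [-2.207, -2.233, 0.002]
wrist_force: [0.2, -0.9, -3.2]
width: 0.258
```

Run:
```python
from h import *
st(); d=cam('wrist'); cv2.imwrite('pics/w7.png',d['frame'])
print('z159',*[b for b in wbars(d,.159,3000)],sep='\n')
```

```text
t 16.75 tcp [628.3 -49.2 152.3] yaw(tool y) 0.7 rv [-2.207e+00 -2.233e+00  2.000e-03] F [ 0.2 -0.9 -3.2] w 0.258 q6 -0.13
z159
(array([320., 257.]), array([627.2, -36.4, 134.6,  24.8, -89.6]))
(array([519., 193.]), array([ 7.089e+02, -2.000e-01,  1.332e+02,  1.160e+01,  8.890e+01]))
(array([108.,  30.]), array([536.8,  71. ,  74.8,  11.8,  12.8]))
```

drive_tool(
  deltas=[
    {"hand":0.2,"offset":[0,0,-4],"angular":[0,0,0]},
    {"hand":0.2,"offset":[0,0,-6.5],"angular":[0,0,0]},
    {"hand":0.2,"offset":[0,0,-7.7],"angular":[0,0,0]},
    {"hand":0.2,"offset":[0,0,-8],"angular":[0,0,0]},
    {"hand":0.2,"offset":[0,0,-8.1],"angular":[0,0,0]},
    {"hand":0.2,"offset":[0,0,-8.1],"angular":[0,0,0]},
  ],
)

```text
time: 17.55
tool_pos: [0.6299, -0.0494, 0.0734]
tcp_rot: [2.209, 2.231, 0.002]
wrist_force: [0.4, 0.2, -3.2]
width: 0.259
```

drive_tool(
  deltas=[
    {"hand":0.5,"offset":[0,0,0],"angular":[0,0,0]},
    {"hand":0.5,"offset":[0,0,0],"angular":[0,0,0]},
    {"hand":0.5,"offset":[0,0,0],"angular":[0,0,0]},
    {"hand":0.5,"offset":[0,0,3],"angular":[0,0,0]},
    {"hand":0.5,"offset":[0,0,8],"angular":[0,0,0]},
    {"hand":0.5,"offset":[-2,0,13],"angular":[0,0,0]},
    {"hand":0.5,"offset":[-8,0,13.2],"angular":[0,0,10]},
    {"hand":0.5,"offset":[-8,0,13.2],"angular":[0,0,10]},
  ],
)

```text
time: 18.55
tool_pos: [0.5444, -0.049, 0.2036]
tcp_rot: [-2.005, -2.415, 0.003]
wrist_force: [0.3, 0.7, -0.1]
width: 0.497
```

Run:
```python
from h import *
st(); d=cam('wrist'); cv2.imwrite('pics/w8.png',d['frame'])
print('z74',*[b for b in wbars(d,.074,3000)],sep='\n'); print('z8',*[b for b in wbars(d,.008)],sep='\n')
d=cam('top');print(bars(d),tray(d)[0])
```

```text
t 18.55 tcp [544.4 -49.  203.6] yaw(tool y) 10.6 rv [-2.005 -2.415  0.003] F [ 0.3  0.7 -0.1] w 0.497 q6 -0.32
z74
(array([430., 232.]), array([627.3, -42.9, 148.7,  28.9, -89.8]))
(array([556., 231.]), array([749.6, -16.7, 224.6,  20. ,  88.7]))
(array([245.,  13.]), array([453.7, 104.1, 126.8,  20.3,  12.7]))
z8
(array([500., 282.]), array([747.3, -91.3,  96.7,  24.5, -81.9]))
(array([430., 232.]), array([650.9, -58.8, 184.8,  36. , -89.8]))
(array([556., 231.]), array([802.9, -26.3, 279.1,  24.9,  88.7]))
(array([245.,  13.]), array([435.1, 123.9, 157.6,  25.2,  12.7]))
[array([434.8, 125.9, 158.7,  23.9,  12.7])] [ 461.1 -311.8  221.6  188.1   87. ]
```

drive_tool(
  deltas=[
    {"hand":0.6,"offset":[-2,3,0],"angular":[0,0,10]},
    {"hand":0.6,"offset":[-5,7,0],"angular":[0,0,20]},
    {"hand":0.6,"offset":[-8,12,0],"angular":[0,0,30]},
    {"hand":0.6,"offset":[-11,16,-2],"angular":[0,0,40]},
    {"hand":0.6,"offset":[-11.4,17.4,-5],"angular":[0,0,50]},
    {"hand":0.6,"offset":[-11.4,17.4,-8],"angular":[0,0,60]},
    {"hand":0.6,"offset":[-11.4,17.4,-10],"angular":[0,0,70]},
    {"hand":0.6,"offset":[-11.4,17.4,-12],"angular":[0,0,80]},
  ],
)

```text
time: 19.65
tool_pos: [0.4367, 0.1253, 0.0838]
tcp_rot: [-0.024, 3.141, 0.0]
wrist_force: [0.6, -0.2, 0.5]
width: 0.601
```

drive_tool(
  deltas=[
    {"hand":0.6,"offset":[0,0,-2],"angular":[0,0,10]},
    {"hand":0.6,"offset":[0,0,-5],"angular":[0,0,12.3]},
    {"hand":0.6,"offset":[0,0,-7.5],"angular":[0,0,12.3]},
    {"hand":0.6,"offset":[0,0,-8.1],"angular":[0,0,12.3]},
    {"hand":0.2,"offset":[0,0,-8.1],"angular":[0,0,12.3]},
    {"hand":0.2,"offset":[0,0,-8.1],"angular":[0,0,12.3]},
    {"hand":0.2,"offset":[0,0,-8.1],"angular":[0,0,12.3]},
    {"hand":0.2,"offset":[0,0,-8.1],"angular":[0,0,12.3]},
  ],
)

```text
time: 20.65
tool_pos: [0.4365, 0.125, 0.0043]
tcp_rot: [-0.351, 3.119, 0.001]
wrist_force: [1.0, 0.9, 2.2]
width: 0.256
```

drive_tool(
  deltas=[
    {"hand":0.2,"offset":[0,0,0],"angular":[0,0,0]},
    {"hand":0.2,"offset":[0,0,3],"angular":[0,0,0]},
    {"hand":0.2,"offset":[0,0,7],"angular":[0,0,0]},
    {"hand":0.2,"offset":[3,-3,12],"angular":[0,0,-10]},
    {"hand":0.2,"offset":[7,-7,15],"angular":[0,0,-20]},
    {"hand":0.2,"offset":[11,-11,15],"angular":[0,0,-30]},
    {"hand":0.2,"offset":[15,-14,15],"angular":[0,0,-40]},
    {"hand":0.2,"offset":[19.4,-17.4,15],"angular":[0,0,-50]},
  ],
)

```text
time: 21.65
tool_pos: [0.6289, -0.0503, 0.152]
tcp_rot: [-1.009, -2.972, 0.001]
wrist_force: [0.8, 0.3, -2.9]
width: 0.26
```

drive_tool(
  deltas=[
    {"hand":0.2,"offset":[0,0,0],"angular":[0,0,-10]},
    {"hand":0.2,"offset":[0,0,0],"angular":[0,0,-20]},
    {"hand":0.2,"offset":[0,0,0],"angular":[0,0,-30]},
    {"hand":0.2,"offset":[0,0,0],"angular":[0,0,-40]},
    {"hand":0.2,"offset":[0,0,0],"angular":[0,0,-50]},
    {"hand":0.2,"offset":[0,0,0],"angular":[0,0,-52.3]},
    {"hand":0.2,"offset":[0,0,0],"angular":[0,0,-52.3]},
  ],
)

```text
time: 22.52
tool_pos: [0.6278, -0.0492, 0.1518]
tcp_rot: [-2.208, -2.231, 0.003]
wrist_force: [-0.5, -0.4, -2.4]
width: 0.256
```

Run:
```python
from h import *
st(); d=cam('wrist'); cv2.imwrite('pics/w9.png',d['frame'])
print('z159',*[b for b in wbars(d,.159,3000)],sep='\n')
```

```text
t 22.52 tcp [627.8 -49.2 151.8] yaw(tool y) 0.6 rv [-2.208 -2.231  0.003] F [-0.5 -0.4 -2.4] w 0.256 q6 -0.13
z159
(array([320., 256.]), array([626.9, -36. , 134.5,  24.7, -89.6]))
(array([520., 193.]), array([ 7.086e+02, -2.000e-01,  1.329e+02,  1.150e+01,  8.910e+01]))
```

drive_tool(
  deltas=[
    {"hand":0.2,"offset":[0,0,-4],"angular":[0,0,0]},
    {"hand":0.2,"offset":[0,0,-6],"angular":[0,0,0]},
    {"hand":0.2,"offset":[0,0,-7],"angular":[0,0,0]},
    {"hand":0.2,"offset":[0,0,-7.2],"angular":[0,0,0]},
    {"hand":0.2,"offset":[0,0,-7.3],"angular":[0,0,0]},
    {"hand":0.2,"offset":[0,0,-7.3],"angular":[0,0,0]},
  ],
)

```text
time: 23.32
tool_pos: [0.6295, -0.0493, 0.0807]
tcp_rot: [2.21, 2.232, 0.001]
wrist_force: [-0.3, 0.4, -3.1]
width: 0.257
```

drive_tool(
  deltas=[
    {"hand":0.5,"offset":[0,0,0],"angular":[0,0,0]},
    {"hand":0.5,"offset":[0,0,0],"angular":[0,0,0]},
    {"hand":0.5,"offset":[0,0,0],"angular":[0,0,0]},
    {"hand":0.5,"offset":[0,0,3],"angular":[0,0,0]},
    {"hand":0.5,"offset":[0,0,8],"angular":[0,0,0]},
    {"hand":1,"offset":[-2,3,13],"angular":[0,0,0]},
    {"hand":1,"offset":[-4,6,15],"angular":[0,0,0]},
    {"hand":1,"offset":[-4,6,15],"angular":[0,0,0]},
  ],
)

```text
time: 24.32
tool_pos: [0.5899, 0.0123, 0.2337]
tcp_rot: [2.205, 2.232, 0.006]
wrist_force: [0.9, -0.6, 0.5]
width: 0.998
```

Run:
```python
from h import *
st(); d=cam('wrist'); cv2.imwrite('pics/w10.png',d['frame'])
print('z82',*[b for b in wbars(d,.082,3000)],sep='\n'); s=cam('scene')
im=np.zeros((600,800,3),np.uint8); im[:300,:400]=cv2.resize(d['frame'],(400,300)); 
im[:300,400:]=cv2.resize(d['frame'][20:320,200:600],(400,300))
c=proj(s,(.63,-.03,.07)).astype(int);print(c)
im[300:]=cv2.resize(s['frame'][c[1]-45:c[1]+45,c[0]-60:c[0]+60],(800,600))[150:450]
cv2.imwrite('pics/c10.png',im)
```

```text
t 24.32 tcp [589.9  12.3 233.7] yaw(tool y) 0.7 rv [2.205 2.232 0.006] F [ 0.9 -0.6  0.5] w 0.998 q6 -0.03
z82
(array([363., 277.]), array([627.7, -46.3, 160.8,  28. , -89.4]))
(array([505., 231.]), array([758.2,  -4.5, 218.7,  18. ,  88.7]))
[301 282]
```

View pics/c10.png

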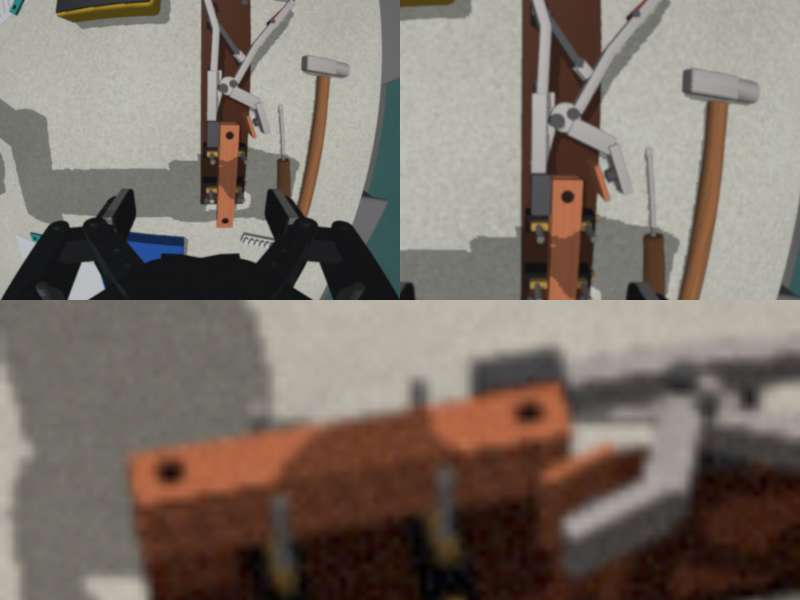

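All four bars lie square on one another between the pins with their ends in the mouth (crop bottom: stack at (150–570, 390–560)). Go over the handles.

drive_tool(
  deltas=[
    {"hand":1,"offset":[2,5,0],"angular":[0,0,0]},
    {"hand":1,"offset":[4,9,0],"angular":[0,0,0]},
    {"hand":1,"offset":[5,12,-3],"angular":[0,0,0]},
    {"hand":1,"offset":[5,12,-7],"angular":[0,0,0]},
    {"hand":1,"offset":[5,12,-10],"angular":[0,0,0]},
    {"hand":1,"offset":[5,12,-12],"angular":[0,0,0]},
    {"hand":1,"offset":[5,12,-12],"angular":[0,0,0]},
  ],
)

```text
time: 25.3
tool_pos: [0.6375, 0.1297, 0.1072]
tcp_rot: [-2.209, -2.229, 0.007]
wrist_force: [-0.6, 0.2, 0.5]
width: 1.001
```

Run:
```python
from h import *
st(); d=cam('wrist'); cv2.imwrite('pics/w11.png',d['frame'])
```

```text
t 25.30 tcp [637.5 129.7 107.2] yaw(tool y) 0.5 rv [-2.209 -2.229  0.007] F [-0.6  0.2  0.5] w 1.001 q6 0.15
```

View pics/w11.png

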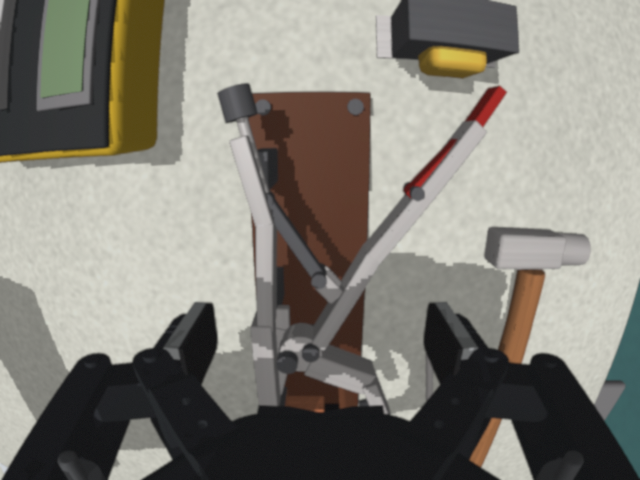

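The fingers straddle the open handles. Check the model against this image before going down.

Run:
```python
from h import *
d=cam('wrist')
def F(p,o=(625.5,79),a=90.4):
    c,s=np.cos(np.radians(a)),np.sin(np.radians(a)); p=np.array(p,float)
    return np.c_[o[0]+c*p[:,0]-s*p[:,1],o[1]+s*p[:,0]+c*p[:,1],p[:,2]]
L=[(0,0,80),(52,23,74),(48,-36,74),(52,29,60),(52,-56,60),(150,36,12),(150,-42,12)]
im=d['frame'].copy()
for q,p in zip(L,wproj(d,F(L))): print(q,p.round(0)); cv2.circle(im,tuple(int(v) for v in p),4,(0,255,0),-1)
cv2.imwrite('pics/c11.png',im[60:420,150:570])
```

```text
(0, 0, 80) [297. 364.]
(52, 23, 74) [251. 274.]
(48, -36, 74) [365. 281.]
(52, 29, 60) [245. 264.]
(52, -56, 60) [398. 265.]
(150, 36, 12) [244.  93.]
(150, -42, 12) [367.  91.]
```

View pics/c11.png

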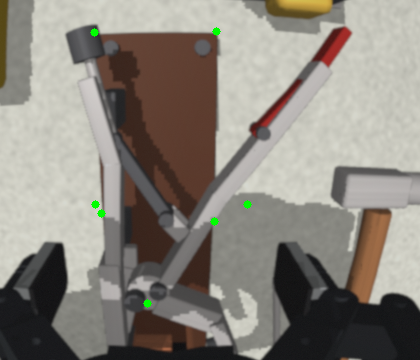

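drive_tool(
  deltas=[
    {"hand":1,"offset":[0,0,-2],"angular":[0,0,0]},
    {"hand":1,"offset":[0,0,-4],"angular":[0,0,0]},
    {"hand":1,"offset":[0,0,-5.5],"angular":[0,0,0]},
    {"hand":1,"offset":[0,0,-6.3],"angular":[0,0,0]},
    {"hand":1,"offset":[0,0,-6.3],"angular":[0,0,0]},
  ],
)

```text
time: 26.02
tool_pos: [0.6384, 0.1306, 0.0461]
tcp_rot: [-2.21, -2.231, 0.003]
wrist_force: [0.3, -0.2, -0.2]
width: 1.0
```

drive_tool(
  deltas=[
    {"hand":0.85,"offset":[-0.2,0,0],"angular":[0,0,0]},
    {"hand":0.78,"offset":[-0.4,0,0],"angular":[0,0,0]},
    {"hand":0.72,"offset":[-0.6,0,0],"angular":[0,0,0]},
    {"hand":0.66,"offset":[-0.8,0,0],"angular":[0,0,0]},
    {"hand":0.62,"offset":[-1.0,0,0],"angular":[0,0,0]},
    {"hand":0.62,"offset":[-1.0,0,0],"angular":[0,0,0]},
  ],
  force=60,
)

```text
time: 26.78
tool_pos: [0.6299, 0.1308, 0.0483]
tcp_rot: [2.21, 2.231, 0.002]
wrist_force: [-1.3, -0.2, 6.0]
width: 0.623
```

drive_tool(
  deltas=[
    {"hand":0.57,"offset":[-0.2,0,0],"angular":[0,0,0]},
    {"hand":0.52,"offset":[-0.4,0,0],"angular":[0,0,0]},
    {"hand":0.48,"offset":[-0.6,0,0],"angular":[0,0,0]},
    {"hand":0.46,"offset":[-0.7,0,0],"angular":[0,0,0]},
    {"hand":0.46,"offset":[-0.7,0,0],"angular":[0,0,0]},
  ],
)

```text
time: 27.4
tool_pos: [0.6229, 0.1307, 0.0469]
tcp_rot: [2.21, 2.231, 0.002]
wrist_force: [4.7, -0.0, -3.7]
width: 0.461
```

drive_tool(
  deltas=[
    {"hand":0.38,"offset":[0,0,0],"angular":[0,0,0]},
    {"hand":0.3,"offset":[0,0,0],"angular":[0,0,0]},
    {"hand":0.3,"offset":[0,0,0],"angular":[0,0,0]},
    {"hand":0.3,"offset":[0,0,0],"angular":[0,0,0]},
    {"hand":0.3,"offset":[0,0,0],"angular":[0,0,0]},
  ],
  force=80,
)

```text
time: 28.02
tool_pos: [0.6225, 0.1308, 0.0473]
tcp_rot: [2.21, 2.232, 0.001]
wrist_force: [4.9, 1.2, -4.4]
width: 0.427
```

Stopped at 0.427 (about 39 mm), which matches the locked width. Open, retreat and look.

drive_tool(
  deltas=[
    {"hand":0.75,"offset":[0,0,0],"angular":[0,0,0]},
    {"hand":0.75,"offset":[0.3,0,0],"angular":[0,0,0]},
    {"hand":0.75,"offset":[0.3,0,0],"angular":[0,0,0]},
    {"hand":0.75,"offset":[0.3,0,4],"angular":[0,0,0]},
    {"hand":0.75,"offset":[0.3,0,9],"angular":[0,0,0]},
    {"hand":0.75,"offset":[-3,2,14],"angular":[0,0,0]},
    {"hand":0.75,"offset":[-7,0,18],"angular":[0,0,8]},
    {"hand":0.75,"offset":[-7,0,18],"angular":[0,0,8]},
  ],
)

```text
time: 29.02
tool_pos: [0.5525, 0.1306, 0.2323]
tcp_rot: [2.046, 2.378, 0.009]
wrist_force: [0.4, 0.3, -1.6]
width: 0.75
```

Run:
```python
from h import *
st(); d=cam('wrist'); cv2.imwrite('pics/w12.png',d['frame'])
t=cam('top'); im=np.zeros((480,800,3),np.uint8)
im[:,:500]=cv2.resize(d['frame'],(500,480))
im[:200,500:]=cv2.resize(t['frame'][140:240,230:380],(300,200))
s=cam('scene'); im[200:480,500:]=cv2.resize(s['frame'][230:328,260:365+0],(300,280))
cv2.imwrite('pics/c12.png',im)
```

```text
t 29.02 tcp [552.5 130.6 232.3] yaw(tool y) 8.6 rv [2.046 2.378 0.009] F [ 0.4  0.3 -1.6] w 0.750 q6 0.04
```

View pics/c12.png

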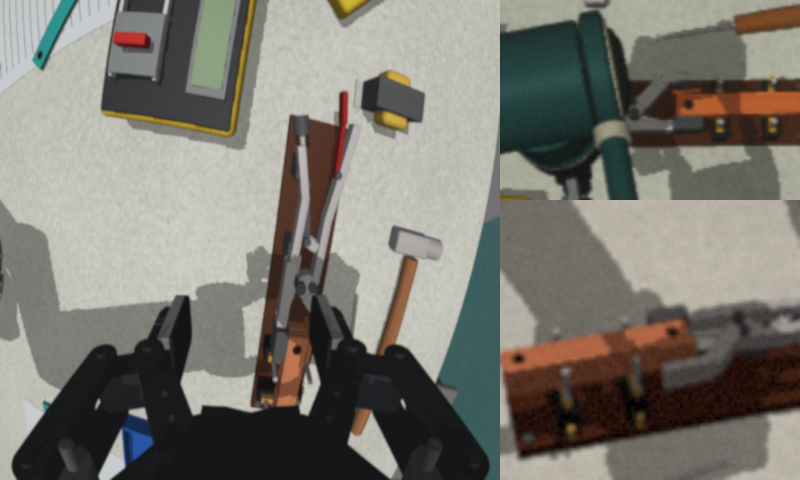

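Locked: the moving jaw is against the pack and the handles are closed with the gripper away (crop lever tail (343,105)). Now the meter.

drive_tool(
  deltas=[
    {"hand":0.4,"offset":[-3,3,0],"angular":[0,0,10]},
    {"hand":0.4,"offset":[-6,6,0],"angular":[0,0,20]},
    {"hand":0.4,"offset":[-9,9,0],"angular":[0,0,30]},
    {"hand":0.4,"offset":[-12,12,0],"angular":[0,0,40]},
    {"hand":0.4,"offset":[-14,13.2,0],"angular":[0,0,50]},
    {"hand":0.4,"offset":[-14,13.2,-2],"angular":[0,0,60]},
    {"hand":0.4,"offset":[-14,13.2,-4],"angular":[0,0,70]},
    {"hand":0.4,"offset":[-14,13.2,-6],"angular":[0,0,79.2]},
  ],
)

```text
time: 30.18
tool_pos: [0.4115, 0.2625, 0.1644]
tcp_rot: [-0.054, -3.138, 0.003]
wrist_force: [0.1, -0.1, 1.2]
width: 0.4
```

Run:
```python
from h import *
st(); d=cam('wrist'); cv2.imwrite('pics/w13.png',d['frame']); H=hsv(d)
red=((H[...,0]<6)|(H[...,0]>174))&(H[...,1]>150)&(H[...,2]>90)
for c in blobs(red,60): print(c.mean(0)[0].round(0),cv2.contourArea(c),cv2.minAreaRect(wray(d,c[:,0].astype(float),.103).astype(np.float32)))
```

```text
t 30.18 tcp [411.5 262.5 164.4] yaw(tool y) 88.0 rv [-5.400e-02 -3.138e+00  3.000e-03] F [ 0.1 -0.1  1.2] w 0.400 q6 -1.02
[487. 333.] 257.5 ((468.10443115234375, 373.1675720214844), (19.68706512451172, 12.261786460876465), 46.46681213378906)
[323. 259.] 875.5 ((409.9020690917969, 263.5483703613281), (8.814181327819824, 37.762882232666016), 87.83869171142578)
```

View pics/w13.png

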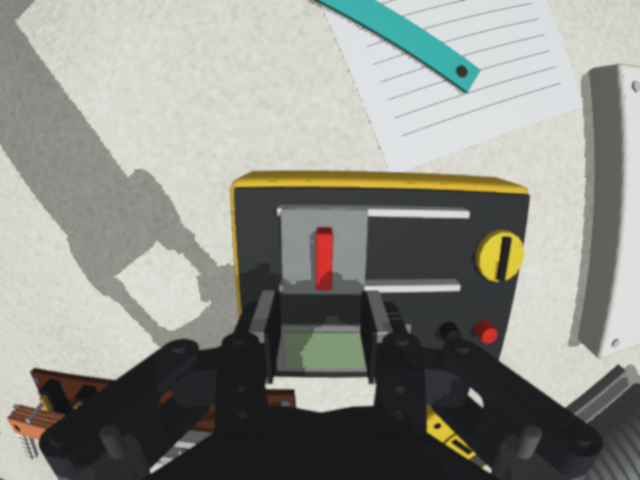

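Ridge at (323,259), centred between the fingers. Go down, grip lightly, and slide +y.

drive_tool(
  deltas=[
    {"hand":0.4,"offset":[0,0,-4],"angular":[0,0,0]},
    {"hand":0.4,"offset":[0,0,-6.5],"angular":[0,0,0]},
    {"hand":0.4,"offset":[0,0,-7.4],"angular":[0,0,0]},
    {"hand":0.4,"offset":[0,0,-7.5],"angular":[0,0,0]},
    {"hand":0,"offset":[0,0,-7.5],"angular":[0,0,0]},
    {"hand":0,"offset":[0,0,-7.5],"angular":[0,0,0]},
    {"hand":0,"offset":[0,0,-7.5],"angular":[0,0,0]},
    {"hand":0,"offset":[0,0,-7.5],"angular":[0,0,0]},
  ],
  force=20,
)

```text
time: 31.22
tool_pos: [0.4132, 0.2642, 0.0936]
tcp_rot: [0.062, 3.138, 0.005]
wrist_force: [0.8, 5.6, -0.9]
width: 0.109
```

drive_tool(
  deltas=[
    {"hand":0,"offset":[0.04,1,0],"angular":[0,0,0]},
    {"hand":0,"offset":[0.08,2,0],"angular":[0,0,0]},
    {"hand":0,"offset":[0.12,3,0],"angular":[0,0,0]},
    {"hand":0,"offset":[0.16,4,0],"angular":[0,0,0]},
    {"hand":0,"offset":[0.2,5,0],"angular":[0,0,0]},
    {"hand":0,"offset":[0.24,5.8,0],"angular":[0,0,0]},
    {"hand":0,"offset":[0.24,6.1,0],"angular":[0,0,0]},
    {"hand":0,"offset":[0.24,6.1,0],"angular":[0,0,0]},
  ],
)

```text
time: 32.22
tool_pos: [0.4156, 0.3243, 0.0935]
tcp_rot: [0.06, 3.139, -0.0]
wrist_force: [-0.3, -2.3, 6.7]
width: 0.11
```

drive_tool(
  deltas=[
    {"hand":0.4,"offset":[0,0,0],"angular":[0,0,0]},
    {"hand":0.4,"offset":[0,0,0],"angular":[0,0,0]},
    {"hand":0.4,"offset":[0,0,0],"angular":[0,0,0]},
    {"hand":0.4,"offset":[0,0,4],"angular":[0,0,0]},
    {"hand":0,"offset":[0,-3,6],"angular":[0,0,0]},
    {"hand":0,"offset":[-0.2,-6.1,6],"angular":[0,0,0]},
    {"hand":0,"offset":[-0.2,-6.1,6],"angular":[0,0,0]},
    {"hand":0,"offset":[-0.2,-6.1,6],"angular":[0,0,0]},
  ],
)

```text
time: 33.22
tool_pos: [0.4125, 0.2629, 0.1521]
tcp_rot: [-0.062, -3.141, -0.001]
wrist_force: [-1.1, 1.0, 0.4]
width: -0.001
```

Run:
```python
from h import *
st(); d=cam('wrist'); cv2.imwrite('pics/w14.png',d['frame']); H=hsv(d)
red=((H[...,0]<6)|(H[...,0]>174))&(H[...,1]>150)&(H[...,2]>90)
for c in blobs(red,60): print('red',c.mean(0)[0].round(0),cv2.contourArea(c),cv2.minAreaRect(wray(d,c[:,0].astype(float),.103).astype(np.float32)))
g=(H[...,0]>45)&(H[...,0]<85)&(H[...,1]>90)&(H[...,2]>60)
for c in blobs(g,60): print('green',c.mean(0)[0].round(0),cv2.contourArea(c),cv2.minAreaRect(wray(d,c[:,0].astype(float),.079).astype(np.float32)))
```

```text
t 33.23 tcp [412.5 262.9 152.1] yaw(tool y) 87.7 rv [-6.200e-02 -3.141e+00 -1.000e-03] F [-1.1  1.   0.4] w -0.001 q6 -1.02
red [486. 368.] 178.5 ((491.4639587402344, 372.0827331542969), (20.87305450439453, 8.37850570678711), 38.589317321777344)
red [493. 338.] 293.0 ((466.9844055175781, 372.2146911621094), (20.640047073364258, 12.204102516174316), 46.28293228149414)
red [426. 263.] 964.5 ((412.1896667480469, 322.2337646484375), (38.29393768310547, 11.33423900604248), 0.7294520139694214)
green [322. 253.] 1186.5 ((411.39923095703125, 263.5309143066406), (23.966142654418945, 24.591495513916016), 87.72264862060547)
```

View pics/w14.png

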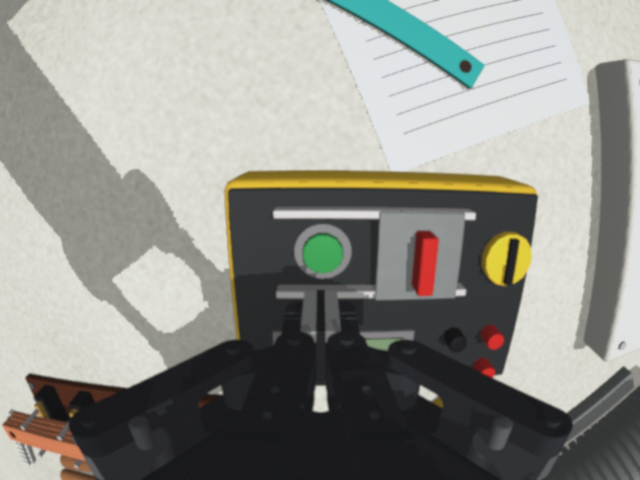

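Cover aside (ridge at (426,263)) and green button exposed at (322,253), under the shut fingers. Press.

drive_tool(
  deltas=[
    {"hand":0,"offset":[0,0.05,-4],"angular":[0,0,0]},
    {"hand":0,"offset":[0,0.05,-6.5],"angular":[0,0,0]},
    {"hand":0,"offset":[0,0.05,-7.2],"angular":[0,0,0]},
    {"hand":0,"offset":[0,0.05,-7.5],"angular":[0,0,0]},
    {"hand":0,"offset":[0,0.05,-7.8],"angular":[0,0,0]},
    {"hand":0,"offset":[0,0.05,-7.8],"angular":[0,0,0]},
    {"hand":0,"offset":[0,0.05,-7.8],"angular":[0,0,0]},
  ],
)

```text
time: 34.15
tool_pos: [0.4132, 0.2638, 0.0753]
tcp_rot: [0.062, 3.14, 0.002]
wrist_force: [-1.3, 1.4, 3.6]
width: 0.002
```

drive_tool(
  deltas=[
    {"hand":0,"offset":[0,0,-0.2],"angular":[0,0,0]},
    {"hand":0,"offset":[0,0,-0.4],"angular":[0,0,0]},
    {"hand":0,"offset":[0,0,-0.5],"angular":[0,0,0]},
    {"hand":0,"offset":[0,0,-0.5],"angular":[0,0,0]},
    {"hand":0,"offset":[0,0,-0.5],"angular":[0,0,0]},
  ],
)

```text
time: 34.78
tool_pos: [0.4134, 0.2639, 0.0736]
tcp_rot: [0.062, 3.14, 0.002]
wrist_force: [-11.6, -4.3, 30.4]
width: 0.0
```

Plateau at 73.6 mm with 30 N, so the button is fully down. Back to the cover.

drive_tool(
  deltas=[
    {"hand":0,"offset":[0,0,2],"angular":[0,0,0]},
    {"hand":0,"offset":[0,0,5],"angular":[0,0,0]},
    {"hand":0.4,"offset":[0,1,8],"angular":[0,0,0]},
    {"hand":0.4,"offset":[0.2,5,8],"angular":[0,0,0]},
    {"hand":0.4,"offset":[0.2,6,8],"angular":[0,0,0]},
    {"hand":0.4,"offset":[0.2,6,5],"angular":[0,0,0]},
    {"hand":0.4,"offset":[0.2,6,3],"angular":[0,0,0]},
    {"hand":0.4,"offset":[0.2,6,2.3],"angular":[0,0,0]},
  ],
)

```text
time: 35.78
tool_pos: [0.4132, 0.3217, 0.09]
tcp_rot: [-0.061, -3.138, 0.005]
wrist_force: [0.5, 0.5, 0.1]
width: 0.399
```

drive_tool(
  deltas=[
    {"hand":0,"offset":[0,0,0],"angular":[0,0,0]},
    {"hand":0,"offset":[0,0,0],"angular":[0,0,0]},
    {"hand":0,"offset":[0,0,0],"angular":[0,0,0]},
    {"hand":0,"offset":[0,0,0],"angular":[0,0,0]},
  ],
)

```text
time: 36.28
tool_pos: [0.4147, 0.3231, 0.0925]
tcp_rot: [0.062, 3.141, 0.0]
wrist_force: [0.0, -0.5, -3.7]
width: 0.103
```

drive_tool(
  deltas=[
    {"hand":0,"offset":[-0.04,-1,0],"angular":[0,0,0]},
    {"hand":0,"offset":[-0.08,-2,0],"angular":[0,0,0]},
    {"hand":0,"offset":[-0.12,-3,0],"angular":[0,0,0]},
    {"hand":0,"offset":[-0.16,-4,0],"angular":[0,0,0]},
    {"hand":0,"offset":[-0.2,-5,0],"angular":[0,0,0]},
    {"hand":0,"offset":[-0.24,-5.8,0],"angular":[0,0,0]},
    {"hand":0,"offset":[-0.24,-6.2,0],"angular":[0,0,0]},
    {"hand":0,"offset":[-0.24,-6.2,0],"angular":[0,0,0]},
  ],
)

```text
time: 37.28
tool_pos: [0.4123, 0.2641, 0.0925]
tcp_rot: [0.065, 3.14, 0.011]
wrist_force: [-1.1, 13.8, -6.9]
width: 0.102
```

End stop felt (13.8 N). Release, rise, verify cover.

drive_tool(
  deltas=[
    {"hand":0.4,"offset":[0,0.2,0],"angular":[0,0,0]},
    {"hand":0.4,"offset":[0,0.2,0],"angular":[0,0,0]},
    {"hand":0.4,"offset":[0,0.2,0],"angular":[0,0,0]},
    {"hand":0.4,"offset":[0,0.2,3],"angular":[0,0,0]},
    {"hand":0.4,"offset":[0,0.2,7.5],"angular":[0,0,0]},
    {"hand":0.4,"offset":[0,0.2,7.5],"angular":[0,0,0]},
  ],
)

```text
time: 38.02
tool_pos: [0.4152, 0.2645, 0.1717]
tcp_rot: [0.062, 3.133, 0.006]
wrist_force: [0.4, 0.5, -0.2]
width: 0.4
```

Run:
```python
from h import *
st(); d=cam('wrist'); cv2.imwrite('pics/w15.png',d['frame']); H=hsv(d)
red=((H[...,0]<6)|(H[...,0]>174))&(H[...,1]>150)&(H[...,2]>90)
for c in blobs(red,60): print('red',c.mean(0)[0].round(0),cv2.contourArea(c),cv2.minAreaRect(wray(d,c[:,0].astype(float),.103).astype(np.float32)))
t=cam('top'); print(tray(t)[0])
d=cv2.imread('pics/w12.png')
# lever tail in earlier view needs its pose; new view later
```

```text
t 38.02 tcp [415.2 264.5 171.7] yaw(tool y) 87.7 rv [0.062 3.133 0.006] F [ 0.4  0.5 -0.2] w 0.400 q6 -1.01
red [482. 321.] 253.5 ((467.6499938964844, 375.4661865234375), (18.89223861694336, 12.553850173950195), 8.67292594909668)
red [319. 248.] 817.0 ((410.1403503417969, 263.4058837890625), (8.578033447265625, 37.849403381347656), 87.71170043945312)
[ 461.1 -312.2  220.8  188.1   87. ]
```

Cover is back where it started (ridge y 263.4 against 263.5). Now to the lever.

drive_tool(
  deltas=[
    {"hand":0,"offset":[5,-1,2],"angular":[0,0,0]},
    {"hand":0,"offset":[10,-1.5,2],"angular":[0,0,0]},
    {"hand":0,"offset":[15,-2,2],"angular":[0,0,0]},
    {"hand":0,"offset":[19,-2.3,2],"angular":[0,0,0]},
    {"hand":0,"offset":[19,-2.3,2],"angular":[0,0,0]},
  ],
)

```text
time: 38.75
tool_pos: [0.6034, 0.2389, 0.1845]
tcp_rot: [-0.064, -3.138, 0.002]
wrist_force: [-1.3, -0.1, -0.3]
width: 0.003
```

Run:
```python
from h import *
st(); d=cam('wrist'); cv2.imwrite('pics/w16.png',d['frame']); H=hsv(d)
red=((H[...,0]<6)|(H[...,0]>174))&(H[...,1]>150)&(H[...,2]>60)
for c in blobs(red,30): 
    P=wray(d,c[:,0].astype(float),.073); print('red',c.mean(0)[0].round(0),cv2.contourArea(c),P.min(0).round(),P.max(0).round(),cv2.boxPoints(cv2.minAreaRect(P.astype(np.float32))).round(0).tolist())
```

```text
t 38.75 tcp [603.4 238.9 184.5] yaw(tool y) 87.6 rv [-6.400e-02 -3.138e+00  2.000e-03] F [-1.3 -0.1 -0.3] w 0.003 q6 -1.19
red [296. 280.] 828.5 [629. 182.] [641. 254.] [[629.0, 253.0], [632.0, 182.0], [643.0, 183.0], [640.0, 254.0]]
red [518. 112.] 337.0 [505. 377.] [519. 399.] [[504.0, 398.0], [506.0, 376.0], [519.0, 377.0], [518.0, 399.0]]
red [518.  72.] 332.5 [474. 378.] [489. 400.] [[472.0, 398.0], [477.0, 377.0], [490.0, 380.0], [485.0, 401.0]]
```

View pics/w16.png

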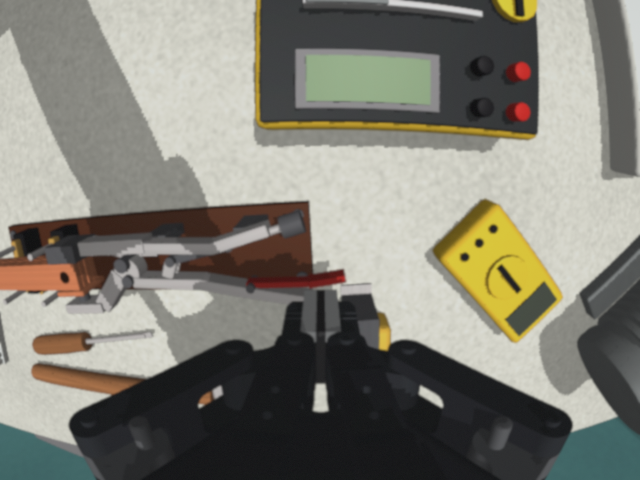

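The lever tail ends at pixel (345,275), world x about 630 on its inner face and y up to 254. Free space towards −x. Go down beside it, then push +x.

drive_tool(
  deltas=[
    {"hand":0,"offset":[0.6,0.2,-4],"angular":[0,0,0]},
    {"hand":0,"offset":[0.6,0.2,-8],"angular":[0,0,0]},
    {"hand":0,"offset":[0.6,0.2,-11],"angular":[0,0,0]},
    {"hand":0,"offset":[0.6,0.2,-12.8],"angular":[0,0,0]},
    {"hand":0,"offset":[0.6,0.2,-12.8],"angular":[0,0,0]},
    {"hand":0,"offset":[0.6,0.2,-12.8],"angular":[0,0,0]},
  ],
)

```text
time: 39.55
tool_pos: [0.6089, 0.2426, 0.0607]
tcp_rot: [0.061, 3.139, 0.001]
wrist_force: [0.7, 0.5, 1.2]
width: 0.001
```

drive_tool(
  deltas=[
    {"hand":0,"offset":[0.6,0,0],"angular":[0,0,0]},
    {"hand":0,"offset":[1.1,0,0],"angular":[0,0,0]},
    {"hand":0,"offset":[1.5,0,0],"angular":[0,0,0]},
    {"hand":0,"offset":[1.8,0,0],"angular":[0,0,0]},
    {"hand":0,"offset":[2.1,0,0],"angular":[0,0,0]},
    {"hand":0,"offset":[2.4,0,0],"angular":[0,0,0]},
    {"hand":0,"offset":[2.7,0,0],"angular":[0,0,0]},
    {"hand":0,"offset":[2.7,0,0],"angular":[0,0,0]},
  ],
)

```text
time: 40.55
tool_pos: [0.6356, 0.2422, 0.0593]
tcp_rot: [0.062, 3.141, 0.0]
wrist_force: [0.6, 0.3, -0.5]
width: -0.003
```

```bash
cat >> h.py <<'E'
def lever(d):
    H=hsv(d); red=((H[...,0]<6)|(H[...,0]>174))&(H[...,1]>150)&(H[...,2]>60)
    for c in blobs(red,20):
        P=wray(d,c[:,0].astype(float),.073)
        if P[:,0].mean()>560: print('lever',c.mean(0)[0].round(0),cv2.boxPoints(cv2.minAreaRect(P.astype(np.float32))).round(0).tolist())
E
python3 - <<'E'
from h import *
st(); d=cam('wrist'); cv2.imwrite('pics/w17.png',d['frame']); lever(d)
E
```

```text
t 40.55 tcp [635.6 242.2  59.3] yaw(tool y) 87.7 rv [0.062 3.141 0.   ] F [ 0.6  0.3 -0.5] w -0.003 q6 -1.20
lever [228. 339.] [[635.0, 182.0], [646.0, 181.0], [650.0, 222.0], [640.0, 223.0]]
```

drive_tool(
  deltas=[
    {"hand":0,"offset":[0.3,0,0],"angular":[0,0,0]},
    {"hand":0,"offset":[0.6,0,0],"angular":[0,0,0]},
    {"hand":0,"offset":[0.6,0,0],"angular":[0,0,0]},
  ],
)

```text
time: 40.98
tool_pos: [0.6416, 0.2422, 0.0594]
tcp_rot: [0.062, 3.141, 0.0]
wrist_force: [-1.2, -0.6, 0.5]
width: 0.002
```

Run:
```python
from h import *
st(); d=cam('wrist'); cv2.imwrite('pics/w18.png',d['frame']); lever(d)
```

```text
t 40.98 tcp [641.6 242.2  59.4] yaw(tool y) 87.7 rv [0.062 3.141 0.   ] F [-1.2 -0.6  0.5] w 0.002 q6 -1.21
lever [210. 396.] [[673.0, 192.0], [681.0, 184.0], [684.0, 186.0], [676.0, 195.0]]
```

Sprung open (lever now at x about 680). Rise and return to the bars.

drive_tool(
  deltas=[
    {"hand":0,"offset":[-0.8,0,4],"angular":[0,0,0]},
    {"hand":0,"offset":[-0.8,0,9],"angular":[0,0,0]},
    {"hand":0.5,"offset":[-2,-1,14],"angular":[0,0,-10]},
    {"hand":0.5,"offset":[-4,-5,16.5],"angular":[0,0,-20]},
    {"hand":0.5,"offset":[-6,-10,16.5],"angular":[0,0,-30]},
    {"hand":0.5,"offset":[-9,-15,16.5],"angular":[0,0,-40]},
    {"hand":0.5,"offset":[-9.2,-20,16.5],"angular":[0,0,-50]},
    {"hand":0.5,"offset":[-9.2,-25,16.5],"angular":[0,0,-60]},
  ],
)

```text
time: 42.02
tool_pos: [0.5485, -0.0092, 0.2247]
tcp_rot: [1.631, 2.684, 0.001]
wrist_force: [1.4, -0.9, 0.5]
width: 0.498
```

drive_tool(
  deltas=[
    {"hand":0.5,"offset":[0,-4.2,0],"angular":[0,0,-10]},
    {"hand":0.5,"offset":[0,-4.2,0],"angular":[0,0,-17.2]},
    {"hand":0.5,"offset":[0,-4.2,0],"angular":[0,0,-17.2]},
    {"hand":0.5,"offset":[0,-4.2,0],"angular":[0,0,-17.2]},
  ],
)

```text
time: 42.52
tool_pos: [0.5491, -0.0494, 0.2243]
tcp_rot: [-2.004, -2.419, -0.0]
wrist_force: [0.1, 0.8, -1.2]
width: 0.503
```

Run:
```python
from h import *
st(); d=cam('wrist'); cv2.imwrite('pics/w19.png',d['frame']); lever(d)
print('z82',*[b for b in wbars(d,.082,1500)],sep='\n')
t=cam('top'); print(tray(t)[0],bars(t,.082))
s=cam('scene')['frame']
im=np.hstack([cv2.resize(d['frame'],(480,360)),cv2.resize(s[235:325,250:340],(320,360))]); cv2.imwrite('pics/c19.png',im)
```

```text
t 42.52 tcp [549.1 -49.4 224.3] yaw(tool y) 10.7 rv [-2.004 -2.419 -0.   ] F [ 0.1  0.8 -1.2] w 0.503 q6 -0.32
z82
(array([420., 224.]), array([627.4, -39.7, 142.1,  27.2, -88.7]))
(array([542., 225.]), array([746.8, -16.1, 220.6,  19.2,  88.8]))
[ 460.9 -311.8  221.6  188.4   87. ] []
```

Stack still in place. Take the top bar to the tray.

drive_tool(
  deltas=[
    {"hand":0.6,"offset":[4,0,0],"angular":[0,0,-5]},
    {"hand":0.6,"offset":[7.9,0,-4],"angular":[0,0,-9.8]},
    {"hand":0.6,"offset":[7.9,0,-9],"angular":[0,0,-9.8]},
    {"hand":0.6,"offset":[7.9,0,-13],"angular":[0,0,-9.8]},
    {"hand":0.6,"offset":[7.9,0,-14.6],"angular":[0,0,-9.8]},
    {"hand":0.6,"offset":[7.9,0,-14.6],"angular":[0,0,-9.8]},
  ],
  force=60,
)

```text
time: 43.42
tool_pos: [0.6275, -0.0494, 0.0774]
tcp_rot: [-2.205, -2.236, 0.002]
wrist_force: [-0.4, -0.0, 0.7]
width: 0.601
```

drive_tool(
  deltas=[
    {"hand":0.2,"offset":[0,0,0],"angular":[0,0,0]},
    {"hand":0.2,"offset":[0,0,0],"angular":[0,0,0]},
    {"hand":0.2,"offset":[0,0,0],"angular":[0,0,0]},
    {"hand":0.2,"offset":[0,0,0],"angular":[0,0,0]},
    {"hand":0.2,"offset":[0,0,1],"angular":[0,0,0]},
    {"hand":0.2,"offset":[0,0,3],"angular":[0,0,0]},
    {"hand":0.2,"offset":[0,0,8],"angular":[0,0,0]},
    {"hand":0.2,"offset":[0,0,8],"angular":[0,0,0]},
  ],
)

```text
time: 44.42
tool_pos: [0.6327, -0.0504, 0.1658]
tcp_rot: [2.2, 2.229, 0.012]
wrist_force: [-0.0, 0.4, 0.5]
width: 0.196
```

Run:
```python
from h import *
st(); d=cam('wrist'); cv2.imwrite('pics/w20.png',d['frame'])
print('z165',*[b for b in wbars(d,.165,1500)],sep='\n')
```

```text
t 44.42 tcp [632.7 -50.4 165.8] yaw(tool y) 0.8 rv [2.2   2.229 0.012] F [-0.   0.4  0.5] w 0.196 q6 -0.13
z165
(array([321., 230.]), array([631.6, -22.1, 100.3,  21.7, -88.8]))
(array([505., 188.]), array([710.6,  -0.8, 133.9,  11.6,  88.9]))
```

Run:
```python
from h import *
d=cam('wrist')
for z in (.066,.074,.082,.09): print(z,wbars(d,z,1500)[0])
s=cam('scene'); t=cam('top'); print(bars(t,.08,40))
cv2.imwrite('pics/s20.png',s['frame'])
H=hsv(s); m=(H[...,0]>3)&(H[...,0]<17)&(H[...,1]>110)&(H[...,2]>60)
for c in blobs(m,100): print('scene',c.mean(0)[0].round(0),cv2.boundingRect(c),cv2.contourArea(c))
im=np.hstack([cv2.resize(d['frame'],(400,300)),cv2.resize(s['frame'][230:320,240:360],(400,300))])
im=np.vstack([im,np.hstack([cv2.resize(d['frame'][100:400,200:500],(400,300)),cv2.resize(t['frame'][150:260,300:447],(400,300))])])
cv2.imwrite('pics/c20.png',im)
```

```text
0.066 (array([324., 231.]), array([633.5, -53.1, 170.1,  36.6, -89.1]))
0.074 (array([324., 231.]), array([633.3, -50.5, 164.4,  35.4, -89.1]))
0.082 (array([324., 231.]), array([633.1, -48. , 158.7,  34.2, -89.1]))
0.09 (array([324., 231.]), array([632.9, -45.4, 153. ,  33. , -89.1]))
[array([ 379.7, -535.5,   20.3,   19.8,   89.7]), array([ 399.5, -639.8,   21.3,   20.4,  -29.4]), array([637.3, -30.9,  24.8,  20.6,  89.8]), array([ 6.33e+02,  2.20e+01,  2.97e+01,  1.81e+01, -2.00e-01]), array([ 638.5, -112.3,   31.2,   21.4,  -85.4]), array([778.6,  56.7,  93.5,   7. ,  89.8])]
scene [316. 353.] (259, 339, 117, 28) 995.5
scene [287. 338.] (268, 329, 39, 20) 303.0
scene [375. 293.] (361, 288, 32, 11) 104.0
scene [298. 287.] (260, 272, 75, 28) 878.5
scene [634. 266.] (624, 257, 16, 21) 151.5
scene [551. 163.] (513, 127, 76, 73) 1384.0
scene [517. 102.] (465, 78, 85, 47) 739.5
scene [523.  29.] (490, 16, 56, 34) 979.0
scene [567.  29.] (550, 15, 40, 23) 402.5
```

View pics/c20.png

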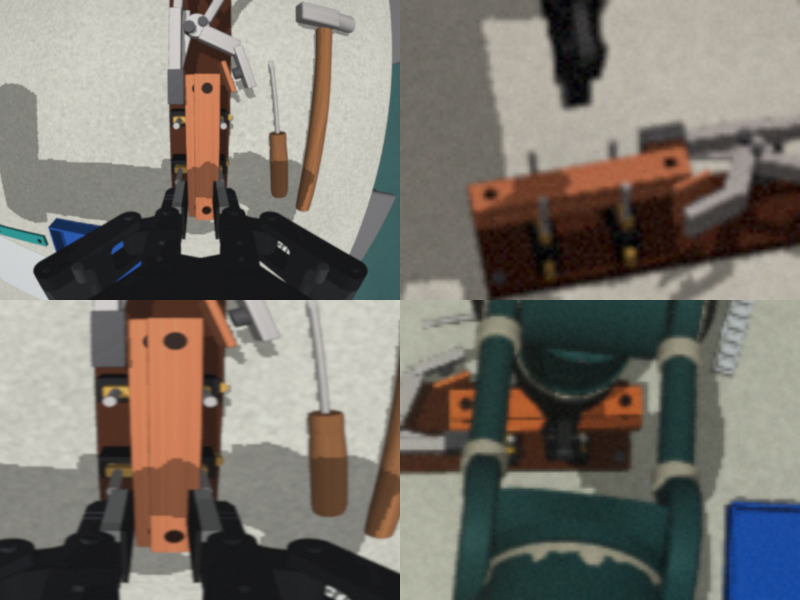

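The last view shows the top bar slipped from the grip and dropped back on the pack, shifted towards +x. I'll locate its edges numerically and regrip deeper.

Run:
```python
from h import *
d=cam('wrist'); g=d['frame'].astype(int)
# bolt holes (dark spots inside copper)
H=hsv(d); m=(H[...,0]>3)&(H[...,0]<17)&(H[...,1]>110)&(H[...,2]>60)
c=max([c for c in blobs(m,1500)],key=lambda c:-abs(c.mean(0)[0][0]-324))
x,y,w,h=cv2.boundingRect(c); mm=np.zeros(m.shape,np.uint8); cv2.drawContours(mm,[c],-1,1,-1)
for k in blobs((mm>0)&(H[...,2]<75),15):
    M=cv2.moments(k); p=(M['m10']/M['m00'],M['m01']/M['m00']); print('hole',np.round(p),M['m00'],wray(d,p,.082).round(1))
for row in (150,175,200,230,300,340):
    gr=cv2.GaussianBlur(d['frame'],(3,3),0)[row,295:375].astype(int).sum(1); e=np.diff(gr)
    k=[(295+i,int(e[i]),wray(d,(295+i,row),.082).round(0).tolist()) for i in np.argsort(-abs(e))[:8]]
    print(row,sorted(k))
```

```text
hole [370. 156.] 42.0 [[655.4   9.1]]
hole [338. 142.] 167.0 [[636.4  17.1]]
hole [334.  95.] 64.5 [[633.3  44.4]]
150 [(np.int64(302), 53, [[615.0, 12.0]]), (np.int64(303), 65, [[616.0, 12.0]]), (np.int64(304), 53, [[616.0, 12.0]]), (np.int64(332), -37, [[633.0, 12.0]]), (np.int64(333), -40, [[633.0, 12.0]]), (np.int64(358), -71, [[648.0, 13.0]]), (np.int64(359), -93, [[648.0, 13.0]]), (np.int64(360), -73, [[649.0, 13.0]])]
175 [(np.int64(301), 83, [[615.0, -3.0]]), (np.int64(302), 88, [[615.0, -3.0]]), (np.int64(303), 61, [[616.0, -3.0]]), (np.int64(358), -85, [[648.0, -2.0]]), (np.int64(359), -90, [[649.0, -2.0]]), (np.int64(360), -63, [[650.0, -2.0]]), (np.int64(372), 62, [[657.0, -2.0]]), (np.int64(373), 115, [[657.0, -2.0]])]
200 [(np.int64(302), 79, [[615.0, -18.0]]), (np.int64(303), 67, [[616.0, -18.0]]), (np.int64(367), -65, [[654.0, -17.0]]), (np.int64(368), -84, [[655.0, -17.0]]), (np.int64(369), -89, [[655.0, -17.0]]), (np.int64(370), -62, [[656.0, -17.0]]), (np.int64(372), 62, [[657.0, -17.0]]), (np.int64(373), 85, [[658.0, -17.0]])]
230 [(np.int64(303), 79, [[616.0, -36
[... 232 characters left out ...]
0, -36.0]]), (np.int64(373), 93, [[659.0, -36.0]])]
300 [(np.int64(305), 43, [[617.0, -83.0]]), (np.int64(339), -47, [[639.0, -83.0]]), (np.int64(340), -57, [[640.0, -83.0]]), (np.int64(341), -45, [[641.0, -83.0]]), (np.int64(346), 45, [[644.0, -83.0]]), (np.int64(368), 72, [[658.0, -83.0]]), (np.int64(369), 75, [[659.0, -83.0]]), (np.int64(370), 51, [[660.0, -83.0]])]
340 [(np.int64(298), 77, [[612.0, -114.0]]), (np.int64(299), 95, [[613.0, -114.0]]), (np.int64(300), 72, [[614.0, -114.0]]), (np.int64(328), -82, [[633.0, -114.0]]), (np.int64(329), -83, [[634.0, -114.0]]), (np.int64(350), 56, [[648.0, -114.0]]), (np.int64(354), -68, [[651.0, -114.0]]), (np.int64(355), -58, [[651.0, -114.0]])]
```

Top bar lies flat with its centre at x about 636.5 (hole agrees), 8.5 mm off the pack. Regrip there, verifying width before lifting.

drive_tool(
  deltas=[
    {"hand":0.5,"offset":[0.4,0,-1],"angular":[0,0,0]},
    {"hand":0.5,"offset":[0.8,0,-4],"angular":[0,0,0]},
    {"hand":0.5,"offset":[0.8,0,-6.5],"angular":[0,0,0]},
    {"hand":0.5,"offset":[0.8,0,-7.9],"angular":[0,0,0]},
    {"hand":0.5,"offset":[0.8,0,-7.9],"angular":[0,0,0]},
    {"hand":0.5,"offset":[0.8,0,-7.9],"angular":[0,0,0]},
  ],
  force=80,
)

```text
time: 45.42
tool_pos: [0.6369, -0.0499, 0.08]
tcp_rot: [2.206, 2.235, 0.001]
wrist_force: [0.3, 0.2, 0.3]
width: 0.5
```

drive_tool(
  deltas=[
    {"hand":0.2,"offset":[0,0,0],"angular":[0,0,0]},
    {"hand":0.2,"offset":[0,0,0],"angular":[0,0,0]},
    {"hand":0.2,"offset":[0,0,0],"angular":[0,0,0]},
    {"hand":0.2,"offset":[0,0,0],"angular":[0,0,0]},
  ],
)

```text
time: 45.92
tool_pos: [0.6374, -0.0499, 0.0812]
tcp_rot: [2.205, 2.234, 0.003]
wrist_force: [-1.2, 0.7, 5.6]
width: 0.221
```

drive_tool(
  deltas=[
    {"hand":0.1,"offset":[0,0,0],"angular":[0,0,0]},
    {"hand":0.1,"offset":[0,0,0],"angular":[0,0,0]},
    {"hand":0.1,"offset":[0,0,0],"angular":[0,0,0]},
  ],
)

```text
time: 46.3
tool_pos: [0.6374, -0.05, 0.0813]
tcp_rot: [2.205, 2.234, 0.003]
wrist_force: [-0.6, 0.5, 5.6]
width: 0.213
```

Run:
```python
from h import *
st(); d=cam('wrist'); cv2.imwrite('pics/w21.png',d['frame'])
H=hsv(d); m=(H[...,0]>3)&(H[...,0]<17)&(H[...,1]>110)&(H[...,2]>60)
for c in blobs(m,1500):
    mm=np.zeros(m.shape,np.uint8); cv2.drawContours(mm,[c],-1,1,-1); print(c.mean(0)[0],cv2.boundingRect(c))
    for k in blobs((mm>0)&(H[...,2]<75),40):
        M=cv2.moments(k); p=(M['m10']/M['m00'],M['m01']/M['m00']); print('hole',np.round(p),M['m00'],wray(d,p,.082).round(1))
for row in (180,220,260,280):
    gr=cv2.GaussianBlur(d['frame'],(3,3),0)[row,230:410].astype(int); hs=H[row,230:410]
    mk=m[row,230:410]; ed=np.flatnonzero(np.diff(mk.astype(int)))+230; print(row,ed, [wray(d,(e,row),.082)[0].round(0).tolist() for e in ed])
```

```text
t 46.30 tcp [637.4 -50.   81.3] yaw(tool y) 0.8 rv [2.205 2.234 0.003] F [-0.6  0.5  5.6] w 0.213 q6 -0.13
[475.53333333 296.86315789] (458, 239, 35, 124)
[316.7465035 219.4493007] (245, 68, 149, 345)
hole [368. 165.] 46.0 [[654.   10.7]]
hole [320. 147.] 472.0 [[635.5  17.1]]
hole [323.  81.] 69.5 [[636.4  42.2]]
[552.90382082 201.32542819] (504, 21, 81, 367)
hole [523. 311.] 103.5 [[734.1 -53.9]]
hole [549. 148.] 91.0 [[734.   23.1]]
180 [264 353 371 374] [[614.0, 4.0], [648.0, 5.0], [655.0, 5.0], [656.0, 5.0]]
220 [270 351] [[616.0, -12.0], [648.0, -11.0]]
260 [248 352 367 371] [[607.0, -28.0], [649.0, -28.0], [655.0, -28.0], [657.0, -28.0]]
280 [249 351] [[607.0, -37.0], [649.0, -37.0]]
```

drive_tool(
  deltas=[
    {"hand":0.1,"offset":[0,0,0.4],"angular":[0,0,0]},
    {"hand":0.1,"offset":[0,0,0.8],"angular":[0,0,0]},
    {"hand":0.1,"offset":[0,0,1.2],"angular":[0,0,0]},
    {"hand":0.1,"offset":[0,0,1.2],"angular":[0,0,0]},
  ],
)

```text
time: 46.85
tool_pos: [0.6372, -0.0499, 0.0921]
tcp_rot: [2.206, 2.235, 0.003]
wrist_force: [0.9, -0.6, 0.8]
width: 0.097
```

```bash
cat >> h.py <<'E'
def hole(d,z):
    H=hsv(d); m=(H[...,0]>3)&(H[...,0]<17)&(H[...,1]>110)&(H[...,2]>60)
    for c in blobs(m,1500):
        mm=np.zeros(m.shape,np.uint8); cv2.drawContours(mm,[c],-1,1,-1)
        for k in blobs((mm>0)&(H[...,2]<75),100):
            M=cv2.moments(k); p=(M['m10']/M['m00'],M['m01']/M['m00']); print('hole',np.round(p),'size',M['m00'],wray(d,p,z).round(1))
E
python3 - <<'E'
from h import *
st(); d=cam('wrist'); cv2.imwrite('pics/w22.png',d['frame']); hole(d,.094)
H=hsv(d); m=(H[...,0]>3)&(H[...,0]<17)&(H[...,1]>110)&(H[...,2]>60)
for row in (180,220,260,280):
    ed=np.flatnonzero(np.diff(m[row,230:410].astype(int)))+230; print(row,ed)
E
```

```text
t 46.85 tcp [637.2 -49.9  92.1] yaw(tool y) 0.8 rv [2.206 2.235 0.003] F [ 0.9 -0.6  0.8] w 0.097 q6 -0.13
hole [331. 144.] size 373.5 [[639.5  18.3]]
hole [515. 313.] size 126.0 [[728.2 -53.8]]
180 [269 355 368 372]
220 [272 352]
260 [251 353 367 369]
280 [275 351]
```

The tips were too high. Squeeze the top bars back into line first with the fingers deeper and a light force.

drive_tool(
  deltas=[
    {"hand":0.6,"offset":[0,0,1],"angular":[0,0,0]},
    {"hand":0.6,"offset":[-0.6,0,1],"angular":[0,0,0]},
    {"hand":0.6,"offset":[-0.6,0,1],"angular":[0,0,0]},
    {"hand":0.6,"offset":[-0.6,0,-1],"angular":[0,0,0]},
    {"hand":0.6,"offset":[-0.6,0,-2.4],"angular":[0,0,0]},
    {"hand":0.6,"offset":[-0.6,0,-2.4],"angular":[0,0,0]},
    {"hand":0.6,"offset":[-0.6,0,-2.4],"angular":[0,0,0]},
  ],
  force=25,
)

```text
time: 47.78
tool_pos: [0.63, -0.0498, 0.0667]
tcp_rot: [-2.206, -2.236, 0.001]
wrist_force: [1.0, -0.5, 0.9]
width: 0.599
```

drive_tool(
  deltas=[
    {"hand":0.2,"offset":[0,0,0],"angular":[0,0,0]},
    {"hand":0.2,"offset":[0,0,0],"angular":[0,0,0]},
    {"hand":0.2,"offset":[0,0,0],"angular":[0,0,0]},
    {"hand":0.2,"offset":[0,0,0],"angular":[0,0,0]},
    {"hand":0.2,"offset":[0,0,0],"angular":[0,0,0]},
  ],
)

```text
time: 48.4
tool_pos: [0.6318, -0.0502, 0.0707]
tcp_rot: [2.205, 2.233, 0.003]
wrist_force: [-3.5, 0.2, 10.4]
width: 0.286
```

Run:
```python
from h import *
st(); d=cam('wrist'); cv2.imwrite('pics/w23.png',d['frame']); hole(d,.082)
H=hsv(d); m=(H[...,0]>3)&(H[...,0]<17)&(H[...,1]>110)&(H[...,2]>60)
for row in (180,220,260,280):
    ed=np.flatnonzero(np.diff(m[row,230:410].astype(int)))+230; print(row,ed,[wray(d,(e,row),.082)[0].round(0).tolist() for e in ed])
```

```text
t 48.40 tcp [631.8 -50.2  70.7] yaw(tool y) 0.7 rv [2.205 2.233 0.003] F [-3.5  0.2 10.4] w 0.286 q6 -0.13
hole [324. 145.] size 564.0 [[631.2  17.9]]
hole [565. 135.] size 209.0 [[729.1  29.2]]
180 [276 282 285 359 372 387] [[614.0, 5.0], [617.0, 5.0], [618.0, 5.0], [644.0, 6.0], [649.0, 6.0], [654.0, 6.0]]
220 [287 356] [[618.0, -9.0], [643.0, -9.0]]
260 [253 355 368 383] [[605.0, -25.0], [644.0, -24.0], [649.0, -24.0], [654.0, -24.0]]
280 [255 354] [[606.0, -33.0], [644.0, -32.0]]
```

drive_tool(
  deltas=[
    {"hand":0.45,"offset":[0,0,0],"angular":[0,0,0]},
    {"hand":0.45,"offset":[0,0,0],"angular":[0,0,0]},
    {"hand":0.45,"offset":[0.05,0,0.8],"angular":[0,0,0]},
    {"hand":0.45,"offset":[0.05,0,0.8],"angular":[0,0,0]},
    {"hand":0.45,"offset":[0.05,0,0.8],"angular":[0,0,0]},
  ],
  force=60,
)

```text
time: 49.08
tool_pos: [0.6308, -0.0498, 0.0754]
tcp_rot: [2.207, 2.236, 0.0]
wrist_force: [0.2, -0.8, -0.3]
width: 0.45
```

drive_tool(
  deltas=[
    {"hand":0.2,"offset":[0,0,0],"angular":[0,0,0]},
    {"hand":0.2,"offset":[0,0,0],"angular":[0,0,0]},
    {"hand":0.2,"offset":[0,0,0],"angular":[0,0,0]},
    {"hand":0.2,"offset":[0,0,0],"angular":[0,0,0]},
  ],
)

```text
time: 49.58
tool_pos: [0.6309, -0.0498, 0.0755]
tcp_rot: [2.206, 2.236, 0.0]
wrist_force: [-0.3, -0.8, 3.4]
width: 0.271
```

Width 0.271 now, as on the table grasps. Lift a little and check.

drive_tool(
  deltas=[
    {"hand":0.2,"offset":[0,0,0.5],"angular":[0,0,0]},
    {"hand":0.2,"offset":[0,0,1],"angular":[0,0,0]},
    {"hand":0.2,"offset":[0,0,2],"angular":[0,0,0]},
    {"hand":0.2,"offset":[0,0,4],"angular":[0,0,0]},
    {"hand":0.2,"offset":[0,0,7.6],"angular":[0,0,0]},
    {"hand":0.2,"offset":[0,0,7.6],"angular":[0,0,0]},
  ],
)

```text
time: 50.32
tool_pos: [0.6343, -0.0502, 0.1567]
tcp_rot: [2.201, 2.231, 0.009]
wrist_force: [0.7, -0.3, -2.4]
width: 0.267
```

Run:
```python
from h import *
st(); d=cam('wrist'); cv2.imwrite('pics/w24.png',d['frame']); hole(d,.158); print(*wbars(d,.158,3000),sep='\n')
H=hsv(d); m=(H[...,0]>3)&(H[...,0]<17)&(H[...,1]>110)&(H[...,2]>60)
for row in (130,150,180,220,260,280):
    ed=np.flatnonzero(np.diff(m[row,230:410].astype(int)))+230; print(row,ed,[wray(d,(e,row),.158)[0].round(0).tolist() for e in ed])
```

```text
t 50.33 tcp [634.3 -50.2 156.7] yaw(tool y) 0.8 rv [2.201 2.231 0.009] F [ 0.7 -0.3 -2.4] w 0.267 q6 -0.13
hole [322. 146.] size 528.5 [[633.3  17.2]]
(array([324., 243.]), array([635.8, -36.6, 146.7,  31.3,  89.9]))
(array([508., 190.]), array([713. ,  -1.2, 136.1,  11.8,  88.9]))
130 [287 367] [[620.0, 23.0], [650.0, 24.0]]
150 [287 309 335 363] [[620.0, 16.0], [628.0, 16.0], [638.0, 16.0], [649.0, 16.0]]
180 [287 356] [[620.0, 4.0], [646.0, 4.0]]
220 [267 355] [[612.0, -12.0], [646.0, -11.0]]
260 [288 353] [[620.0, -28.0], [646.0, -28.0]]
280 [287 352] [[620.0, -37.0], [646.0, -37.0]]
```

Held (2.4 N is one bar). Carry it to the tray.

drive_tool(
  deltas=[
    {"hand":0.2,"offset":[-2,-3,1],"angular":[0,0,-10]},
    {"hand":0.2,"offset":[-4,-7,1],"angular":[0,0,-20]},
    {"hand":0.2,"offset":[-6,-11,1],"angular":[0,0,-30]},
    {"hand":0.2,"offset":[-8,-15,1],"angular":[0,0,-40]},
    {"hand":0.2,"offset":[-11,-20,1],"angular":[0,0,-50]},
    {"hand":0.2,"offset":[-13,-25,1],"angular":[0,0,-60]},
    {"hand":0.2,"offset":[-15,-29,1],"angular":[0,0,-70]},
    {"hand":0.2,"offset":[-17.3,-33.3,1],"angular":[0,0,-80]},
  ],
)

```text
time: 51.38
tool_pos: [0.456, -0.3833, 0.1595]
tcp_rot: [-3.127, -0.285, 0.003]
wrist_force: [-0.2, -1.3, -2.5]
width: 0.267
```

drive_tool(
  deltas=[
    {"hand":0.2,"offset":[0,0,-1],"angular":[0,0,-10]},
    {"hand":0.2,"offset":[0,0,-3],"angular":[0,0,-13.6]},
    {"hand":0.2,"offset":[0,0,-5],"angular":[0,0,-13.6]},
    {"hand":0.2,"offset":[0,0,-5],"angular":[0,0,-13.6]},
  ],
)

```text
time: 51.88
tool_pos: [0.4556, -0.3808, 0.1077]
tcp_rot: [-3.136, 0.076, 0.008]
wrist_force: [-0.3, -0.2, -2.8]
width: 0.266
```

```bash
cat >> h.py <<'E'
def wtray(d):
    H=hsv(d); m=((H[...,0]>105)&(H[...,0]<125)&(H[...,1]>150)).astype(np.uint8)
    for c in blobs(m,1500):
        P=wray(d,c[:,0].astype(float),.032); print('tray pts ext',P.min(0).round(),P.max(0).round())
E
python3 - <<'E'
from h import *
st(); d=cam('wrist'); cv2.imwrite('pics/w25.png',d['frame']); print(*wbars(d,.115,1500),sep='\n'); wtray(d); hole(d,.115)
t=cam('top'); print(tray(t)[:2])
E
```

```text
t 51.88 tcp [ 455.6 -380.8  107.7] yaw(tool y) -92.8 rv [-3.136  0.076  0.008] F [-0.3 -0.2 -2.8] w 0.266 q6 0.88
(array([321., 255.]), array([ 469.3, -382.6,  134.4,   24.3,   -3.5]))
tray pts ext [ 370. -428.] [ 559. -203.]
hole [323. 146.] size 516.5 [[ 523.1 -385.8]]
[array([ 461.3, -300.2,  197.5,  188.8,   87. ]), array([ 780.9, -642.3,  191.5,  167.2,   47.8])]
```

drive_tool(
  deltas=[
    {"hand":0.2,"offset":[0.1,0,-4],"angular":[0,0,0]},
    {"hand":0.2,"offset":[0.1,0,-7.5],"angular":[0,0,0]},
    {"hand":0.2,"offset":[0.1,0,-9.5],"angular":[0,0,0]},
    {"hand":0.2,"offset":[0.1,0,-10.2],"angular":[0,0,0]},
    {"hand":0.2,"offset":[0.1,0,-10.2],"angular":[0,0,0]},
    {"hand":0.36,"offset":[0.1,0,-10.2],"angular":[0,0,0]},
    {"hand":0.36,"offset":[0.1,0,-10.2],"angular":[0,0,0]},
    {"hand":0.36,"offset":[0.1,0,-10.2],"angular":[0,0,0]},
  ],
)

```text
time: 52.98
tool_pos: [0.4594, -0.3835, 0.0105]
tcp_rot: [3.139, -0.078, 0.003]
wrist_force: [-0.2, 0.2, -1.2]
width: 0.362
```

drive_tool(
  deltas=[
    {"hand":0.36,"offset":[0,0,2],"angular":[0,0,0]},
    {"hand":0.36,"offset":[0,0,6],"angular":[0,0,0]},
    {"hand":0.36,"offset":[0,0,11],"angular":[0,0,0]},
    {"hand":0.6,"offset":[4,6,16],"angular":[0,0,10]},
    {"hand":0.6,"offset":[8,12,21.5],"angular":[0,0,20]},
    {"hand":0.6,"offset":[9,18,21.5],"angular":[0,0,30]},
    {"hand":0.6,"offset":[9,24,21.5],"angular":[0,0,40]},
    {"hand":0.6,"offset":[9,29,21.5],"angular":[0,0,50]},
  ],
)

```text
time: 53.98
tool_pos: [0.5482, -0.1169, 0.2258]
tcp_rot: [2.874, 1.264, 0.005]
wrist_force: [-0.1, -0.3, -0.3]
width: 0.598
```

drive_tool(
  deltas=[
    {"hand":0.6,"offset":[0,4.3,0],"angular":[0,0,10]},
    {"hand":0.6,"offset":[0,4.3,0],"angular":[0,0,20]},
    {"hand":0.6,"offset":[0,4.3,0],"angular":[0,0,30]},
    {"hand":0.6,"offset":[0,4.3,0],"angular":[0,0,40]},
    {"hand":0.6,"offset":[0,4.3,0],"angular":[0,0,43.4]},
    {"hand":0.6,"offset":[0,4.3,0],"angular":[0,0,43.4]},
    {"hand":0.6,"offset":[0,4.3,0],"angular":[0,0,43.4]},
  ],
)

```text
time: 54.85
tool_pos: [0.5472, -0.0756, 0.2237]
tcp_rot: [2.211, 2.23, 0.001]
wrist_force: [-0.2, 0.6, 0.2]
width: 0.603
```

```bash
cat >> h.py <<'E'
def edges(d,ys,z,x0=590,x1=670):
    H=hsv(d); m=(H[...,0]>3)&(H[...,0]<17)&(H[...,1]>110)&(H[...,2]>60)
    for y in ys:
        xs=np.arange(x0,x1,.5); p=wproj(d,np.c_[xs,np.full_like(xs,y),np.full_like(xs,z*1000)]).round().astype(int)
        ok=(p[:,0]>=0)&(p[:,0]<640)&(p[:,1]>=0)&(p[:,1]<480); v=m[np.clip(p[:,1],0,479),np.clip(p[:,0],0,639)]&ok
        print(y,xs[1:][np.diff(v.astype(int))!=0])
E
python3 - <<'E'
from h import *
st(); d=cam('wrist'); cv2.imwrite('pics/w26.png',d['frame']); print(*wbars(d,.074,1500),sep='\n'); hole(d,.074); edges(d,(0,-30,-50,-70),.074)
t=cam('top'); print('tray bars',bars(t,.012),tray(t)[0])
E
```

```text
t 54.85 tcp [547.2 -75.6 223.7] yaw(tool y) 0.5 rv [2.211e+00 2.230e+00 1.000e-03] F [-0.2  0.6  0.2] w 0.603 q6 -0.19
(array([421., 186.]), array([628.3, -48.2, 159. ,  32.1, -88.9]))
(array([549., 165.]), array([754.5, -21. , 227.2,  19.6,  88.8]))
hole [383. 212.] size 536.5 [[597.1 -66.4]]
hole [425.  82.] size 161.0 [[628.5  39.8]]
0 [597.5 611.  645. ]
-30 [646.]
-50 [645.5]
-70 [613.5 644. ]
tray bars [array([ 461.5, -382.9,  158.2,   23.7,   -3.9]), array([6.417e+02, 3.000e-01, 6.180e+01, 2.400e+01, 8.980e+01])] [ 460.3 -323.6  197.9  188.5   87. ]
```

Bar 1 lies in the tray at (461.5, −382.9). Move directly over the pack and measure the next bar.

drive_tool(
  deltas=[
    {"hand":0.6,"offset":[4,1.5,-2],"angular":[0,0,0]},
    {"hand":0.6,"offset":[8.2,2.9,-6.5],"angular":[0,0,0]},
    {"hand":0.6,"offset":[8.2,2.9,-6.5],"angular":[0,0,0]},
    {"hand":0.6,"offset":[8.2,2.9,-6.5],"angular":[0,0,0]},
  ],
)

```text
time: 55.45
tool_pos: [0.6288, -0.0466, 0.1574]
tcp_rot: [-2.21, -2.231, 0.002]
wrist_force: [0.4, -0.1, 0.0]
width: 0.603
```

Run:
```python
from h import *
st(); d=cam('wrist'); cv2.imwrite('pics/w27.png',d['frame']); hole(d,.074); edges(d,(20,10,0,-10,-20,-30,-40),.074)
```

```text
t 55.45 tcp [628.8 -46.6 157.4] yaw(tool y) 0.6 rv [-2.210e+00 -2.231e+00  2.000e-03] F [ 0.4 -0.1  0. ] w 0.603 q6 -0.12
hole [326. 147.] size 150.0 [[630.4  16.9]]
20 [614.5 627.  634.  644.  650.  664. ]
10 [615.  644.  650.5 659.5]
0 [614.  614.5 616.5 644.  651.  659. ]
-10 [617.  644.5]
-20 [617. 644.]
-30 [600.5 644.5 650.5 659. ]
-40 [601.  644.5 651.  659.5]
```

drive_tool(
  deltas=[
    {"hand":0.5,"offset":[0.1,-0.2,-4],"angular":[0,0,0]},
    {"hand":0.5,"offset":[0.1,-0.2,-7],"angular":[0,0,0]},
    {"hand":0.5,"offset":[0.1,-0.2,-9],"angular":[0,0,0]},
    {"hand":0.5,"offset":[0.1,-0.2,-9.2],"angular":[0,0,0]},
    {"hand":0.5,"offset":[0.1,-0.2,-9.2],"angular":[0,0,0]},
    {"hand":0.5,"offset":[0.1,-0.2,-9.2],"angular":[0,0,0]},
  ],
)

```text
time: 56.25
tool_pos: [0.6315, -0.0488, 0.0677]
tcp_rot: [2.209, 2.23, 0.003]
wrist_force: [0.4, -0.0, 0.5]
width: 0.498
```

drive_tool(
  deltas=[
    {"hand":0.2,"offset":[0,0,0],"angular":[0,0,0]},
    {"hand":0.2,"offset":[0,0,0],"angular":[0,0,0]},
    {"hand":0.2,"offset":[0,0,0],"angular":[0,0,0]},
    {"hand":0.2,"offset":[0,0,0],"angular":[0,0,0]},
  ],
)

```text
time: 56.75
tool_pos: [0.6312, -0.0486, 0.0673]
tcp_rot: [2.209, 2.231, 0.002]
wrist_force: [-0.8, 0.4, 6.0]
width: 0.267
```

drive_tool(
  deltas=[
    {"hand":0.2,"offset":[0,0,0.5],"angular":[0,0,0]},
    {"hand":0.2,"offset":[0,0,1],"angular":[0,0,0]},
    {"hand":0.2,"offset":[0,0,3],"angular":[0,0,0]},
    {"hand":0.2,"offset":[0,0,6],"angular":[0,0,0]},
    {"hand":0.2,"offset":[0,0,9.2],"angular":[0,0,0]},
    {"hand":0.2,"offset":[0,0,9.2],"angular":[0,0,0]},
  ],
)

```text
time: 57.5
tool_pos: [0.6331, -0.0489, 0.1625]
tcp_rot: [2.206, 2.228, 0.008]
wrist_force: [0.9, 0.4, -2.9]
width: 0.269
```

Run:
```python
from h import *
st(); d=cam('wrist'); cv2.imwrite('pics/w28.png',d['frame']); hole(d,.158); edges(d,(20,10,0,-10,-20,-30,-40),.158)
t=cam('top'); print('tray bars',bars(t,.012),tray(t)[0])
```

```text
t 57.50 tcp [633.1 -48.9 162.5] yaw(tool y) 0.6 rv [2.206 2.228 0.008] F [ 0.9  0.4 -2.9] w 0.269 q6 -0.13
hole [321. 152.] size 527.0 [[631.8  16. ]]
20 [618.5 629.  636.  652.5]
10 [618.5 646.5]
0 [618.5 646. ]
-10 [612.  646.5]
-20 [612.  646.5]
-30 [618.5 646.5]
-40 [619. 646.]
tray bars [array([ 461.6, -383. ,  158. ,   23.7,   -4. ]), array([ 658.1, -121.1,   52.6,   33.8,   89.8])] [ 460.9 -311.9  221.4  188.4   87. ]
```

drive_tool(
  deltas=[
    {"hand":0.2,"offset":[-2,-3,0],"angular":[0,0,-10]},
    {"hand":0.2,"offset":[-4,-6,0],"angular":[0,0,-20]},
    {"hand":0.2,"offset":[-6,-10,0],"angular":[0,0,-30]},
    {"hand":0.2,"offset":[-8,-14,0],"angular":[0,0,-40]},
    {"hand":0.2,"offset":[-11,-18,0],"angular":[0,0,-50]},
    {"hand":0.2,"offset":[-13,-22,0],"angular":[0,0,-60]},
    {"hand":0.2,"offset":[-15,-26,0],"angular":[0,0,-70]},
    {"hand":0.2,"offset":[-17.1,-28.7,0],"angular":[0,0,-80]},
  ],
)

```text
time: 58.6
tool_pos: [0.457, -0.3363, 0.1555]
tcp_rot: [-3.127, -0.278, 0.004]
wrist_force: [-0.0, -0.0, -2.4]
width: 0.268
```

drive_tool(
  deltas=[
    {"hand":0.2,"offset":[0,0,-1],"angular":[0,0,-10]},
    {"hand":0.2,"offset":[0,0,-4],"angular":[0,0,-13.6]},
    {"hand":0.2,"offset":[0,0,-8],"angular":[0,0,-13.6]},
    {"hand":0.2,"offset":[0,0,-10],"angular":[0,0,-13.6]},
    {"hand":0.2,"offset":[0,0,-10],"angular":[0,0,-13.6]},
  ],
)

```text
time: 59.22
tool_pos: [0.456, -0.3331, 0.0536]
tcp_rot: [-3.135, 0.083, 0.011]
wrist_force: [0.6, 1.6, -2.5]
width: 0.264
```

Run:
```python
from h import *
st(); d=cam('wrist'); cv2.imwrite('pics/w29.png',d['frame']); print(*wbars(d,.065,1500),sep='\n'); wtray(d)
```

```text
t 59.23 tcp [ 456.  -333.1   53.6] yaw(tool y) -93.0 rv [-3.135  0.083  0.011] F [ 0.6  1.6 -2.5] w 0.264 q6 0.95
(array([320., 258.]), array([ 470.5, -334.9,  128.4,   23.5,   -3.4]))
(array([416., 221.]), array([ 488.3, -371.3,   98.2,   17.4,   -3.9]))
tray pts ext [ 393. -428.] [ 559. -204.]
```

drive_tool(
  deltas=[
    {"hand":0.2,"offset":[0.1,0,-2.5],"angular":[0,0,0]},
    {"hand":0.2,"offset":[0.1,0,-4.2],"angular":[0,0,0]},
    {"hand":0.2,"offset":[0.1,0,-5],"angular":[0,0,0]},
    {"hand":0.2,"offset":[0.1,0,-5],"angular":[0,0,0]},
    {"hand":0.36,"offset":[0.1,0,-5],"angular":[0,0,0]},
    {"hand":0.36,"offset":[0.1,0,-5],"angular":[0,0,0]},
    {"hand":0.36,"offset":[0.1,0,-5],"angular":[0,0,0]},
  ],
)

```text
time: 60.15
tool_pos: [0.4609, -0.3362, 0.0089]
tcp_rot: [3.139, -0.083, 0.003]
wrist_force: [0.9, -0.3, -0.3]
width: 0.36
```

drive_tool(
  deltas=[
    {"hand":0.36,"offset":[0,0,2],"angular":[0,0,0]},
    {"hand":0.36,"offset":[0,0,6],"angular":[0,0,0]},
    {"hand":0.36,"offset":[0,0,11],"angular":[0,0,0]},
    {"hand":0.6,"offset":[4,5,15],"angular":[0,0,10]},
    {"hand":0.6,"offset":[8,10,15],"angular":[0,0,20]},
    {"hand":0.6,"offset":[12,15,15],"angular":[0,0,30]},
    {"hand":0.6,"offset":[15,19,15],"angular":[0,0,40]},
    {"hand":0.6,"offset":[17,23,15],"angular":[0,0,50]},
  ],
)

```text
time: 61.15
tool_pos: [0.6322, -0.1035, 0.1601]
tcp_rot: [2.876, 1.261, 0.004]
wrist_force: [-0.3, 0.2, 0.8]
width: 0.602
```

drive_tool(
  deltas=[
    {"hand":0.6,"offset":[0,4,0],"angular":[0,0,10]},
    {"hand":0.6,"offset":[0,5.6,0],"angular":[0,0,20]},
    {"hand":0.6,"offset":[0,5.6,0],"angular":[0,0,30]},
    {"hand":0.6,"offset":[0,5.6,0],"angular":[0,0,40]},
    {"hand":0.6,"offset":[0,5.6,0],"angular":[0,0,43.4]},
    {"hand":0.6,"offset":[0,5.6,0],"angular":[0,0,43.4]},
  ],
)

```text
time: 61.9
tool_pos: [0.6305, -0.0496, 0.1594]
tcp_rot: [2.214, 2.227, 0.002]
wrist_force: [0.7, -0.3, -0.7]
width: 0.6
```

Run:
```python
from h import *
st(); d=cam('wrist'); cv2.imwrite('pics/w30.png',d['frame']); hole(d,.066); edges(d,(20,10,0,-10,-20,-30,-40),.066)
t=cam('top'); print('tray bars',bars(t,.012),tray(t)[0])
```

```text
t 61.90 tcp [630.5 -49.6 159.4] yaw(tool y) 0.3 rv [2.214e+00 2.227e+00 2.000e-03] F [ 0.7 -0.3 -0.7] w 0.600 q6 -0.12
hole [319. 141.] size 136.0 [[629.   17.1]]
20 [614.5 626.  633.  642.5 650.  665. ]
10 [614.  643.  648.  660.5]
0 [616.  643.5 649.  660.5]
-10 [616.5 643.5]
-20 [616.5 643.5]
-30 [600.  644.  649.5 661. ]
-40 [600.  644.  650.5 660.5]
tray bars [array([ 459.7, -334.7,  157.4,   23.6,   -3.3]), array([ 461.5, -383. ,  158.2,   23.7,   -4. ])] [ 460.9 -311.9  221.4  188.4   87. ]
```

Two in the tray. Next bar: centre x about 630.

drive_tool(
  deltas=[
    {"hand":0.5,"offset":[-0.1,0,-4],"angular":[0,0,0]},
    {"hand":0.5,"offset":[-0.1,0,-7.5],"angular":[0,0,0]},
    {"hand":0.5,"offset":[-0.1,0,-9.5],"angular":[0,0,0]},
    {"hand":0.5,"offset":[-0.1,0,-10],"angular":[0,0,0]},
    {"hand":0.5,"offset":[-0.1,0,-10],"angular":[0,0,0]},
    {"hand":0.5,"offset":[-0.1,0,-10],"angular":[0,0,0]},
  ],
)

```text
time: 62.75
tool_pos: [0.6305, -0.0497, 0.0595]
tcp_rot: [2.213, 2.227, 0.003]
wrist_force: [0.7, -0.1, 0.1]
width: 0.499
```

drive_tool(
  deltas=[
    {"hand":0.2,"offset":[0,0,0],"angular":[0,0,0]},
    {"hand":0.2,"offset":[0,0,0],"angular":[0,0,0]},
    {"hand":0.2,"offset":[0,0,0],"angular":[0,0,0]},
    {"hand":0.2,"offset":[0,0,0],"angular":[0,0,0]},
  ],
)

```text
time: 63.25
tool_pos: [0.6305, -0.0497, 0.0596]
tcp_rot: [2.213, 2.227, 0.003]
wrist_force: [-0.1, -0.9, 5.9]
width: 0.265
```

drive_tool(
  deltas=[
    {"hand":0.2,"offset":[0,0,0.5],"angular":[0,0,0]},
    {"hand":0.2,"offset":[0,0,1],"angular":[0,0,0]},
    {"hand":0.2,"offset":[0,0,3],"angular":[0,0,0]},
    {"hand":0.2,"offset":[0,0,6],"angular":[0,0,0]},
    {"hand":0.2,"offset":[0,0,10],"angular":[0,0,0]},
    {"hand":0.2,"offset":[0,0,10],"angular":[0,0,0]},
  ],
)

```text
time: 64.0
tool_pos: [0.6322, -0.05, 0.1635]
tcp_rot: [2.209, 2.224, 0.008]
wrist_force: [0.0, -0.1, -1.5]
width: 0.269
```

Run:
```python
from h import *
st(); d=cam('wrist'); cv2.imwrite('pics/w31.png',d['frame']); hole(d,.158); edges(d,(20,0,-20,-40),.158)
t=cam('top'); print('tray bars',bars(t,.012),tray(t)[0])
```

```text
t 64.00 tcp [632.2 -50.  163.5] yaw(tool y) 0.4 rv [2.209 2.224 0.008] F [ 0.  -0.1 -1.5] w 0.269 q6 -0.12
hole [318. 148.] size 528.0 [[630.   16.4]]
20 [617.  626.  634.5 652. ]
0 [617.  644.5]
-20 [611.5 645. ]
-40 [618.  644.5]
tray bars [array([ 459.7, -334.8,  157.4,   23.7,   -3.3]), array([ 461.5, -383. ,  158.2,   23.7,   -4. ]), array([ 6.487e+02, -3.420e+01,  4.330e+01,  3.090e+01, -4.000e-01]), array([ 661.7, -122.3,   50.2,   26.5,   89.8])] [ 460.9 -312.   221.4  188.4   87. ]
```

drive_tool(
  deltas=[
    {"hand":0.2,"offset":[-2,-3,0],"angular":[0,0,-10]},
    {"hand":0.2,"offset":[-4,-6,0],"angular":[0,0,-20]},
    {"hand":0.2,"offset":[-6,-9,0],"angular":[0,0,-30]},
    {"hand":0.2,"offset":[-8,-12,0],"angular":[0,0,-40]},
    {"hand":0.2,"offset":[-11,-15,0],"angular":[0,0,-50]},
    {"hand":0.2,"offset":[-13,-18,0],"angular":[0,0,-60]},
    {"hand":0.2,"offset":[-15,-21,0],"angular":[0,0,-70]},
    {"hand":0.2,"offset":[-16.8,-23.8,0],"angular":[0,0,-80]},
  ],
)

```text
time: 65.1
tool_pos: [0.4587, -0.2874, 0.1555]
tcp_rot: [-3.127, -0.274, 0.006]
wrist_force: [0.8, -0.7, -3.1]
width: 0.272
```

drive_tool(
  deltas=[
    {"hand":0.2,"offset":[0,0,-1],"angular":[0,0,-10]},
    {"hand":0.2,"offset":[0,0,-4],"angular":[0,0,-13.4]},
    {"hand":0.2,"offset":[0,0,-8],"angular":[0,0,-13.4]},
    {"hand":0.2,"offset":[0,0,-10],"angular":[0,0,-13.4]},
    {"hand":0.2,"offset":[0,0,-10],"angular":[0,0,-13.4]},
  ],
)

```text
time: 65.72
tool_pos: [0.4577, -0.2852, 0.0538]
tcp_rot: [-3.136, 0.083, 0.012]
wrist_force: [0.0, 0.2, -2.2]
width: 0.26
```

Run:
```python
from h import *
st(); d=cam('wrist'); cv2.imwrite('pics/w32.png',d['frame']); print(*wbars(d,.065,1500),sep='\n'); wtray(d)
```

```text
t 65.72 tcp [ 457.7 -285.2   53.8] yaw(tool y) -93.0 rv [-3.136  0.083  0.012] F [ 0.   0.2 -2.2] w 0.260 q6 1.02
(array([415., 224.]), array([ 488.7, -323.2,   96.2,   17.6,   -3.1]))
(array([319., 256.]), array([ 472.8, -286.9,  129.9,   23.2,   -2.4]))
(array([493., 232.]), array([ 483.8, -356.5,  108.3,   18.2,   -4.2]))
tray pts ext [ 374. -427.] [ 560. -205.]
```

drive_tool(
  deltas=[
    {"hand":0.2,"offset":[0,0,-2.5],"angular":[0,0,0]},
    {"hand":0.2,"offset":[0,0,-4.2],"angular":[0,0,0]},
    {"hand":0.2,"offset":[0,0,-5],"angular":[0,0,0]},
    {"hand":0.2,"offset":[0,0,-5],"angular":[0,0,0]},
    {"hand":0.36,"offset":[0,0,-5],"angular":[0,0,0]},
    {"hand":0.36,"offset":[0,0,-5],"angular":[0,0,0]},
    {"hand":0.36,"offset":[0,0,-5],"angular":[0,0,0]},
  ],
)

```text
time: 66.65
tool_pos: [0.4618, -0.288, 0.0086]
tcp_rot: [3.14, -0.083, 0.002]
wrist_force: [0.6, 0.0, -0.6]
width: 0.36
```

drive_tool(
  deltas=[
    {"hand":0.36,"offset":[0,0,2],"angular":[0,0,0]},
    {"hand":0.36,"offset":[0,0,6],"angular":[0,0,0]},
    {"hand":0.36,"offset":[0,0,11],"angular":[0,0,0]},
    {"hand":0.6,"offset":[4,5,15],"angular":[0,0,10]},
    {"hand":0.6,"offset":[8,10,15],"angular":[0,0,20]},
    {"hand":0.6,"offset":[12,14,15],"angular":[0,0,30]},
    {"hand":0.6,"offset":[15,18,15],"angular":[0,0,40]},
    {"hand":0.6,"offset":[16.8,21,15],"angular":[0,0,50]},
  ],
)

```text
time: 67.65
tool_pos: [0.6309, -0.0752, 0.1584]
tcp_rot: [2.876, 1.262, 0.002]
wrist_force: [-0.0, -0.1, 0.4]
width: 0.599
```

drive_tool(
  deltas=[
    {"hand":0.6,"offset":[0,2.8,0],"angular":[0,0,10]},
    {"hand":0.6,"offset":[0,2.8,0],"angular":[0,0,20]},
    {"hand":0.6,"offset":[0,2.8,0],"angular":[0,0,30]},
    {"hand":0.6,"offset":[0,2.8,0],"angular":[0,0,40]},
    {"hand":0.6,"offset":[0,2.8,0],"angular":[0,0,43.5]},
    {"hand":0.6,"offset":[0,2.8,0],"angular":[0,0,43.5]},
  ],
)

```text
time: 68.4
tool_pos: [0.6292, -0.0496, 0.1581]
tcp_rot: [2.213, 2.229, 0.0]
wrist_force: [0.2, -0.5, 0.7]
width: 0.605
```

Run:
```python
from h import *
st(); d=cam('wrist'); cv2.imwrite('pics/w33.png',d['frame']); hole(d,.058); edges(d,(20,10,0,-10,-20,-30,-40),.058)
t=cam('top'); print('tray bars',bars(t,.012),tray(t)[0])
```

```text
t 68.40 tcp [629.2 -49.6 158.1] yaw(tool y) 0.4 rv [2.213 2.229 0.   ] F [ 0.2 -0.5  0.7] w 0.605 q6 -0.13
hole [321. 142.] size 122.0 [[628.3  16.4]]
20 [613.5 626.  631.  642.  647.  666. ]
10 [613.5 642.  647.  661. ]
0 [615.5 642.  647.5 661. ]
-10 [616.  642.5]
-20 [617.  642.5]
-30 [598.5 643.5 649.5 661.5]
-40 [599.  643.5 649.  661.5]
tray bars [array([ 459.7, -334.8,  157.4,   23.7,   -3.3]), array([ 461.5, -383. ,  158.2,   23.7,   -4. ]), array([ 461.9, -286.9,  157.2,   23.5,   -1.6])] [ 461.1 -312.   221.4  188.1   87. ]
```

drive_tool(
  deltas=[
    {"hand":0.5,"offset":[-0.1,0,-4],"angular":[0,0,0]},
    {"hand":0.5,"offset":[-0.1,0,-8],"angular":[0,0,0]},
    {"hand":0.5,"offset":[-0.1,0,-10.2],"angular":[0,0,0]},
    {"hand":0.5,"offset":[-0.1,0,-10.8],"angular":[0,0,0]},
    {"hand":0.5,"offset":[-0.1,0,-10.8],"angular":[0,0,0]},
    {"hand":0.5,"offset":[-0.1,0,-10.8],"angular":[0,0,0]},
  ],
)

```text
time: 69.25
tool_pos: [0.6295, -0.0497, 0.0515]
tcp_rot: [2.211, 2.228, 0.003]
wrist_force: [1.0, -0.9, 1.8]
width: 0.499
```

drive_tool(
  deltas=[
    {"hand":0.2,"offset":[0,0,0],"angular":[0,0,0]},
    {"hand":0.2,"offset":[0,0,0],"angular":[0,0,0]},
    {"hand":0.2,"offset":[0,0,0],"angular":[0,0,0]},
    {"hand":0.2,"offset":[0,0,0],"angular":[0,0,0]},
  ],
)

```text
time: 69.75
tool_pos: [0.6296, -0.0497, 0.0517]
tcp_rot: [2.211, 2.228, 0.003]
wrist_force: [-0.6, 0.3, 6.0]
width: 0.268
```

drive_tool(
  deltas=[
    {"hand":0.2,"offset":[0,0,0.5],"angular":[0,0,0]},
    {"hand":0.2,"offset":[0,0,1],"angular":[0,0,0]},
    {"hand":0.2,"offset":[0,0,3],"angular":[0,0,0]},
    {"hand":0.2,"offset":[0,0,6],"angular":[0,0,0]},
    {"hand":0.2,"offset":[0,0,10.8],"angular":[0,0,0]},
    {"hand":0.2,"offset":[0,0,10.8],"angular":[0,0,0]},
  ],
)

```text
time: 70.5
tool_pos: [0.6311, -0.0499, 0.1632]
tcp_rot: [2.208, 2.226, 0.008]
wrist_force: [0.1, -0.2, -2.2]
width: 0.264
```

Run:
```python
from h import *
st(); d=cam('wrist'); cv2.imwrite('pics/w34.png',d['frame']); hole(d,.158); edges(d,(20,0,-20,-40),.158)
t=cam('top'); print('tray bars',bars(t,.012),tray(t)[0])
```

```text
t 70.50 tcp [631.1 -49.9 163.2] yaw(tool y) 0.5 rv [2.208 2.226 0.008] F [ 0.1 -0.2 -2.2] w 0.264 q6 -0.13
hole [319. 150.] size 524.0 [[629.1  15.7]]
20 [616.  626.  633.  651.5]
0 [616.5 643. ]
-20 [611. 644.]
-40 [617. 644.]
tray bars [array([ 459.7, -334.7,  157.4,   23.6,   -3.3]), array([ 461.5, -383. ,  158.2,   23.7,   -4. ]), array([ 462. , -286.9,  157.2,   23.5,   -1.6]), array([ 659.3, -121.1,   52.6,   26.5,   89.8])] [ 460.9 -312.   221.4  188.4   87. ]
```

drive_tool(
  deltas=[
    {"hand":0.2,"offset":[-2,-2,0],"angular":[0,0,-10]},
    {"hand":0.2,"offset":[-4,-4,0],"angular":[0,0,-20]},
    {"hand":0.2,"offset":[-6,-7,0],"angular":[0,0,-30]},
    {"hand":0.2,"offset":[-8,-9,0],"angular":[0,0,-40]},
    {"hand":0.2,"offset":[-11,-12,0],"angular":[0,0,-50]},
    {"hand":0.2,"offset":[-13,-15,0],"angular":[0,0,-60]},
    {"hand":0.2,"offset":[-15,-17,0],"angular":[0,0,-70]},
    {"hand":0.2,"offset":[-16.5,-19.1,0],"angular":[0,0,-80]},
  ],
)

```text
time: 71.6
tool_pos: [0.4601, -0.2401, 0.155]
tcp_rot: [-3.126, -0.277, 0.007]
wrist_force: [0.5, 0.3, -2.4]
width: 0.268
```

drive_tool(
  deltas=[
    {"hand":0.2,"offset":[0,0,-1],"angular":[0,0,-10]},
    {"hand":0.2,"offset":[0,0,-4],"angular":[0,0,-13.5]},
    {"hand":0.2,"offset":[0,0,-8],"angular":[0,0,-13.5]},
    {"hand":0.2,"offset":[0,0,-10],"angular":[0,0,-13.5]},
    {"hand":0.2,"offset":[0,0,-10],"angular":[0,0,-13.5]},
  ],
)

```text
time: 72.22
tool_pos: [0.4592, -0.2383, 0.0536]
tcp_rot: [-3.136, 0.083, 0.013]
wrist_force: [-0.6, -0.3, -0.9]
width: 0.263
```

Run:
```python
from h import *
st(); d=cam('wrist'); cv2.imwrite('pics/w35.png',d['frame']); print(*wbars(d,.065,1500),sep='\n'); wtray(d)
```

```text
t 72.22 tcp [ 459.2 -238.3   53.6] yaw(tool y) -93.0 rv [-3.136  0.083  0.013] F [-0.6 -0.3 -0.9] w 0.263 q6 1.10
(array([556., 239.]), array([ 482.8, -341.9,  111.8,   19. ,   -4. ]))
(array([492., 234.]), array([ 484.4, -308.7,  106. ,   18. ,   -3.5]))
(array([320., 257.]), array([ 474.1, -240. ,  129.1,   23.2,   -2.6]))
(array([412., 223.]), array([ 490.9, -275.3,   96.4,   17.6,   -1.7]))
tray pts ext [ 363. -427.] [ 560. -206.]
```

drive_tool(
  deltas=[
    {"hand":0.2,"offset":[0,-0.1,-2.5],"angular":[0,0,0]},
    {"hand":0.2,"offset":[0,-0.1,-4.2],"angular":[0,0,0]},
    {"hand":0.2,"offset":[0,-0.1,-5],"angular":[0,0,0]},
    {"hand":0.2,"offset":[0,-0.1,-5],"angular":[0,0,0]},
    {"hand":0.34,"offset":[0,-0.1,-5],"angular":[0,0,0]},
    {"hand":0.34,"offset":[0,-0.1,-5],"angular":[0,0,0]},
    {"hand":0.34,"offset":[0,-0.1,-5],"angular":[0,0,0]},
  ],
)

```text
time: 73.15
tool_pos: [0.4638, -0.242, 0.0087]
tcp_rot: [3.14, -0.083, 0.002]
wrist_force: [-0.2, 0.8, 0.7]
width: 0.339
```

drive_tool(
  deltas=[
    {"hand":0.34,"offset":[0,0,2],"angular":[0,0,0]},
    {"hand":0.34,"offset":[0,0,6],"angular":[0,0,0]},
    {"hand":0.34,"offset":[0,0,11],"angular":[0,0,0]},
    {"hand":0.34,"offset":[0,2,16],"angular":[0,0,0]},
    {"hand":0.34,"offset":[3,7,21],"angular":[0,0,0]},
    {"hand":0.34,"offset":[6,12,24],"angular":[0,0,0]},
    {"hand":0.34,"offset":[9,15,24],"angular":[0,0,0]},
    {"hand":0.34,"offset":[9,15,24],"angular":[0,0,0]},
  ],
)

```text
time: 74.15
tool_pos: [0.5558, -0.0889, 0.2497]
tcp_rot: [-3.14, 0.076, -0.006]
wrist_force: [0.6, -0.4, 0.2]
width: 0.343
```

Run:
```python
from h import *
import pickle
st(); t=cam('top'); print('top bars',*bars(t,.012),sep='\n'); print(tray(t)[0])
d=cam('wrist'); print('wrist',*wbars(d,.012,800),sep='\n'); wtray(d)
s=cam('scene'); s0=pickle.load(open('scene.pkl','rb')); t0=pickle.load(open('top.pkl','rb'))
# bystander check: changed pixels vs. start in bystander patches (top view; arm may shade)
for n,(c,r,w,h) in dict(hammer=(265,100,140,48),screwdriver=(305,138,85,24),multimeter=(120,145,70,70),side_pl=(460,130,55,90),transf=(200,140,28,42),meter=(145,230,105,80),turq1=(155,330,70,55),turq2=(432,320,25,80)).items():
    a=np.abs(t['frame'][r:r+h,c:c+w].astype(int)-t0['frame'][r:r+h,c:c+w]).max(2); print(n,'changed px',(a>60).sum(),'of',a.size)
y=hsv(s); red=((y[...,0]<6)|(y[...,0]>174))&(y[...,1]>150)&(y[...,2]>110)
print('scene red',[(c.mean(0)[0].round().tolist(),cv2.contourArea(c)) for c in blobs(red,15)])
y=hsv(s0); red=((y[...,0]<6)|(y[...,0]>174))&(y[...,1]>150)&(y[...,2]>110)
print('scene0 red',[(c.mean(0)[0].round().tolist(),cv2.contourArea(c)) for c in blobs(red,15)])
```

```text
t 74.15 tcp [555.8 -88.9 249.7] yaw(tool y) -92.8 rv [-3.14   0.076 -0.006] F [ 0.6 -0.4  0.2] w 0.343 q6 1.42
top bars
[ 459.7 -334.8  157.3   23.7   -3.3]
[ 461.5 -383.   158.2   23.7   -4. ]
[ 462.  -286.9  157.2   23.5   -1.6]
[ 459.8 -337.2  188.1  170.8   -3. ]
wrist
(array([523., 267.]), array([ 461.2, -333.9,  158.3,   25. ,   -3.4]))
(array([489., 268.]), array([ 463.5, -286.5,  157.6,   24.5,   -2. ]))
(array([454., 270.]), array([ 464.6, -240.9,  157.7,   23.9,   -2.3]))
(array([553., 264.]), array([ 463.2, -381.9,  157.5,   25. ,   -3.9]))
(array([307.,  22.]), array([742.7, -87.1,  95. ,  23.9, -81.2]))
tray pts ext [ 365. -425.] [ 564. -194.]
hammer changed px 161 of 6720
screwdriver changed px 403 of 2040
multimeter changed px 0 of 4900
side_pl changed px 0 of 4950
transf changed px 0 of 1176
meter changed px 0 of 8400
turq1 changed px 2486 of 3850
turq2 changed px 77 of 2000
scene red [([164.0, 331.0], 375.5), ([72.0, 263.0], 17.0), ([34.0, 259.0], 31.5), ([451.0, 125.0], 189.5)]
scene0 red [([164.0, 331.0], 368.5), ([72.0, 263.0], 17.0), ([34.0, 259.0], 31.0), ([451.0, 125.0], 191.5)]
```

```bash
python3 -c "
from workcell import bot
print(bot.finish_job())"
```

```text
the job is handed in; nothing more can be done
None
```

The whole sequence was carried out in the order asked and handed in at about 74 s of the 210 s allowed; the hand-in reports no verdict.

- **Pack and lock:** I stacked the four copper bars on the rests with their ends in the jaws. The pliers stayed locked after the gripper let go; it had closed to about the 39 mm locked width.
- **Meter:** I slid the dust cover 60 mm aside and pressed the button until it stopped moving, at about 74 mm over the table and 30 N. I then slid the cover back to its end stop; the ridge was 0.1 mm from where it started.
- **Release:** I pushed the red lever until the pliers sprang open. The lever end then showed about 45 mm further out.
- **Tray:** The last wrist-camera check shows all four bars flat and side by side in the tray, about 46 mm apart. The tray had not moved.

**What went wrong:** when unloading, the top bar slipped out of the grip twice and dropped back on the pack about 8 mm off line. I squeezed it back into line, gripped it lower and carried on. I don't know whether the first slip was the grip slackening or a grip that was too high; the second was too high.

**Checks that were less clear:**
- In the last top view, the meter, multimeter, transformer and side pliers were unchanged.
- That view showed changed pixels around the hammer, the screwdriver and both turquoise strips. I put these down to the arm and its shadow, but did not confirm it there. The screwdriver's position agreed across the wrist views.
- That view did not pick out the fourth bar separately, probably because the arm was in the way; the wrist view did.

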